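# Dock the herb tray and bolt it in

## Task

The steel tray of samples stands at the back of its docking bay. Hook a fingertip behind the far rim of the tray and gently drag it towards the robot, without lifting it and without upsetting the jar and cup inside, until it drops flat into the sunken seat and comes up against the front stop; bed it there with a firm, steady pull of about 12 N for half a second, let go, then push the bolt fully home behind the tray so that it is locked in. Use light forces on the tray and bolt (never 20 N), leave everything else on the bench alone, and finish clear of everything.

Things in the scene. Friction and masses are not known exactly. Their poses are not given: they have to be found in the camera images.
- bay: Fixed metal docking bay on the bench, 375 mm along its x, 200 mm wide. Origin: on the bench near the docked tray's centre. x points from the front stop to the back (away from the robot, up to 0.22 rad askew), y to its left, z up. Side rails: inner faces y = +-79 mm, outer +-91, tops 30 mm above the bench, x = -100 to 250 mm; 4 mm of play beside the tray.
- home (a point): Point on the floor of the sunken seat, 6 mm above the bay's origin. The seat runs from the front stop to the sill at bay x = 69 mm. The stop, a steel bar across, top 31 mm above the bench, is rigid but adjustable: its face is anywhere from bay x = -78 to -68 mm, not reported. The tray tips up to 6 degrees as it comes over the sill and drops flat when its far edge clears it.
- sill (a point): Middle of the sill's edge, bay x = 69 mm, 12 mm above the bench. Behind it a flat deck at this height runs to x = 250 mm; only the tray stands there.
- tray: Open steel tray, outside 130 (x) by 150 (y) by 50 mm high, walls 4 mm, flat rim 4 mm thick sticking out 8 mm all round at the top. Origin: centre of its underside; axes nearly along the bay's, +x the far side. About 0.4 to 0.75 kg plus 0.25 kg inside; slides with 1.5 to 4 N. Starts on the deck, centre at bay x = 86 to 119 mm. Docked: flat, 6 mm above the bench, bay x = -13 to -3 mm, its front wall on the stop.
- far_rim (a point): Middle of the top outer edge of the tray's far (+x) rim: 73 mm behind the tray's centre, 50 mm above its underside. Fingertips come down behind it, 15 to 30 mm below this point, and pull towards the bay's -x.
- bolt (a joint): Travel of the sliding bolt on the bay's left, in m: 0 to 0.006 at the start (drawn back), 0.040 = home at its end stop; grows towards the bay's -y. Friction about 2.5 N; stays where left. Its tongue, 14 mm wide, 32 to 44 mm above the bench, front face at bay x = 73 mm, passes just behind the far wall of the docked tray; a tray not fully docked blocks it.
- bolt_knob (a point): Top centre of the bolt's upright round steel knob, 16 mm across, 44 to 84 mm above the bench, at bay x = 80 mm and y = 140 mm at joint 0 (100 mm when home). Push its outer (+y) side with closed fingers, fingertips at least 50 mm above the bench: the dark bracket under it is 46 mm high.
- jar: Small amber glass jar with white cap, 48 mm across, 60 mm high, stands in the left (+y) half of the tray. Origin: centre of its underside.
- cup: Small round brass cup, 54 mm across, 34 mm high, stands in the right half of the tray. Origin: centre of its underside.
- pan1: Brass weighing pan, 124 mm across, 32 mm high, bystander to the right of the bay. Origin: centre of its underside.
- pan2: A second brass weighing pan like the first, farther back, bystander. Origin: centre of its underside.
- mortar: Brass mortar with its pestle standing in it, 90 mm across, 85 mm high (pestle to 135 mm), bystander left of the bay's front. Origin: centre of its underside.
- tub: White tub with lid, 60 mm across, 85 mm high, bystander left of the bay's back. Origin: centre of its underside.
- spoon: Spoon with wooden handle, 170 mm long, bystander lying far right. Origin: centre of its underside.

How it is judged:
On the way, in this order (a step that is already met when the one before it is completed fails the run):
1. the tray is being dragged by fingers at its far rim (fingers touching it, in its far third or behind it) and has come at least part of the way (x of tray in the frame of bay between 0.008 and 0.075 m and contact force between the fingers and tray above 0.5 N and x of the grasp point in the frame of tray above 0.02 m), for 0.1 s.
2. the tray, flat in the sunken seat with jar and cup standing in it, is bedded against the front stop: the fingers pull on it with 8 to 20 N (x of tray in the frame of bay between -0.018 and 0.006 m and z of tray in the frame of bay below 0.0085 m and angle between tray's own z axis and vertical below 0.02 rad and horizontal distance between each of jar, cup and tray below 0.07 m and z of each of jar, cup in the frame of tray below 0.012 m and angle between each of jar, cup's own z axis and vertical below 0.15 rad and contact force between the fingers and tray above 8 N and x of the grasp point in the frame of tray above 0.02 m), for 0.3 s.
3. the bolt is pushed home behind the docked tray (to within 3 mm of its end stop) (x of tray in the frame of bay between -0.018 and 0.006 m and z of tray in the frame of bay below 0.0085 m and angle between tray's own z axis and vertical below 0.02 rad and value of joint bolt above 0.037 m), for 0.2 s.
At the end, for the whole second after the job is handed in: The tray lies flat (within 0.02 rad) on the floor of the sunken seat, between the front stop and the sill; jar and cup stand upright inside it; the bolt is within 3 mm of its end stop; all is at rest and released (all of step 3 and horizontal distance between each of jar, cup and tray below 0.07 m and z of each of jar, cup in the frame of tray below 0.012 m and angle between each of jar, cup's own z axis and vertical below 0.15 rad and linear speed of tray below 0.01 m/s and linear speed of jar below 0.02 m/s); the robot touches nothing.
It fails at once if the fingers press on the tray with more than 20 N (contact force between the fingers and tray above 20 N).
It fails at once if the fingers press on the bolt or the bay with more than 20 N (contact force between the fingers and bay above 20 N).
It fails at once if the tray is lifted more than about 20 mm off the deck or tipped more than 0.25 rad (height (world z) of tray above 0.032 m or angle between tray's own z axis and vertical above 0.25 rad).
It fails at once if the jar or the cup in the tray is upset (tilted more than 0.4 rad) (angle between any of jar, cup's own z axis and vertical above 0.4 rad).
It fails at once if a bystander is moved more than 10 mm (distance of any of pan1, pan2, mortar, tub, spoon from where it was at the start of the episode above 0.01 m).
It also fails if it takes over 54 s, if anything falls off the work surface, if the arm or the gripper's body presses on something with over 40 N, if the wrist force passes 120 N, or if a joint passes its speed limit or range.

## Robot

A 6-joint arm with a two-finger parallel gripper is mounted at the origin on the work surface. World frame = base frame: x ahead of the robot, y to its left, z up, the work surface at z = 0. Lengths are in m, angles in rad, forces in N, time in s.
With the tool pointing down it reaches from about 0.275 to 0.85 m from the base axis. Payload 19 kg.
Tool frame: the origin (TCP) lies at the very end of the fingers, on their centre line; the grasp point (between the pads) lies 19 mm behind it; z points along the fingers, y is the direction in which the jaws open and shut (so a half turn about z gives the same grasp; the last joint's range is limited). The gripper opens to 85 mm and grips with 20 to 120 N. Pads are 22 mm wide; open, the fingers measure 114 mm over their backs; the gripper's body (76 mm by 85 mm) begins 54 mm behind the grasp point. The pads swing forward as they close: fully open they stand 13 mm farther back than shut.
Start: joints at [1.005, 0.15, 1.437, -0, 1.554, -0.134], TCP at [0.241, 0.522, 0.197] pointing down, gripper open.
Joint ranges: [-2.8, 2.8], [-0.68, 2.1], [0.12, 2.68], [-1.39, 4.53], [0.16, 2.79], [-2.81, 2.81]. Speed limits (rad/s): [1.89, 1.89, 2.22, 3.01, 3.01, 3.01].

## Interface

Orientations are given as a unit quaternion [w, x, y, z].
In Python, from bench import bot gives the robot as it stands. The module is installed in compiled form; this text tells all that it offers.
- The arm moves only by the tool jog_arm, never from a script. Its argument "rows" is a list of rows, each an object of numbers: "x", "y", "z": the shift along the tool's x, y, z in cm; "wx", "wy", "wz": the turn, a rotation vector about the tool's x, y, z in rad. In form: [{"x": .., "y": .., "z": .., "wx": .., "wy": .., "wz": ..}, ...]. A call has exactly 8 rows; each row is the pose to reach, as a shift and turn from the pose commanded when the call began, along the tool's axes at that moment; what a row does not reach only later rows make up. A row lasts 1/12 s, in which the tool goes at most 41.7 mm and 7.16 degrees, less where a joint would pass 70% of its speed; a pose out of reach is approached as far as the arm can. A call with a gripper value outside its range is refused whole. "hand" is the finger opening in cm, from 0 to 8.54, set as the call begins (left out, the last holds). The fingers move at their own pace and stop on an object; "squeeze" is the grip in N (left out, the last holds). Time passes only in rows, so rows that repeat a pose let the fingers close, or fill a call up. It gives the time, the measured TCP pose, the force and the opening at its end, in the units of the state.
- bot.read_state(): the state, without advancing time (a new reading comes with each control period).
- bot.camera(name): name is "scene" or "top"; returns a dict with "color" (480x640x3 uint8, blue, green, red), "fx", "fy", "cx", "cy" (pixels), "pose" (4x4, takes a point from camera to world coordinates). Camera axes: x right, y up, looking along -z (the intrinsics and any distortion apply to the point x, -y, -z); pixel columns grow to the right and rows downward; lengths in m; the calibration is good to about 2 mm. A picture is of the moment at which its call begins. There is no depth.
- bot.job_done(): hands the job in, once; it reports no verdict.
The state is a dict: "time_s": time; "qpos": joint angles; "joint_velocities": joint speeds; "joint_efforts": joint torques, N m; "ee_pos": TCP position; "tool_rot": TCP orientation; "contact_force": force on the tool from outside, world axes, zero at the start; "wrist_torque": the same for the moment, N m; "width": finger opening in m.
Only numpy, scipy, OpenCV 4.12 (cv2) and the standard library are available. Lean on these libraries where they do the work, as an engineer would, in place of code of your own. Each camera call takes 0.05 s, during which the arm holds its last target.

## Working session

There is one attempt and no reset: what is moved stays moved. The work goes in short steps, Python scripts to look and compute and a tool call to move; the robot and the scene stay as the last step left them, time stands still between calls to the robot, and variables do not carry over. Pictures are saved under pics/ and viewed, and the job is handed in when it is done.

Besides the shell and the picture viewer there is one more tool, called as name([rows], argument=value, ...), one row to a line, values as JSON. jog_arm: Moves the arm, as the interface text tells. Its arguments: {"type":"object","properties":{"rows":{"type":"array","items":{"type":"object","properties":{"x":{"type":"number"},"y":{"type":"number"},"z":{"type":"number"},"wx":{"type":"number"},"wy":{"type":"number"},"wz":{"type":"number"}}}},"hand":{"type":"number"},"squeeze":{"type":"number"}},"required":["rows"]}

```bash
mkdir -p pics
python3 - <<'E'
from bench import bot
import cv2,numpy as np
np.set_printoptions(precision=4,suppress=True)
s=bot.read_state(); print(s)
for n in("scene","top"):
    c=bot.camera(n); cv2.imwrite(f"pics/{n}0.png",c["color"]); print(n,{k:v for k,v in c.items() if k!="color"})
E
```

```text
{'time_s': 0.0, 'qpos': array([ 1.005 ,  0.151 ,  1.438 ,  0.    ,  1.5538, -0.134 ]), 'joint_velocities': array([-0.0016, -0.0007, -0.0003,  0.0002, -0.0002,  0.    ]), 'joint_efforts': array([ -0.    , -71.3041, -57.0895,  -0.0002,   0.0086,  -0.    ]), 'ee_pos': array([0.2405, 0.522 , 0.1965]), 'tool_rot': array([-0.0002,  0.2142,  0.9768, -0.0006]), 'contact_force': array([-0.1256,  0.4122,  0.3446]), 'wrist_torque': array([-0.0165,  0.0005, -0.0247]), 'width': 0.08541876512248828}
scene {'fx': 573.9323402138106, 'fy': 573.9323402138106, 'cx': 324.32358405048547, 'cy': 233.52268567961693, 'pose': array([[-0.6357, -0.4599,  0.6201,  1.3266],
       [ 0.772 , -0.3762,  0.5124,  0.5612],
       [-0.0024,  0.8044,  0.5941,  0.8288],
       [ 0.    ,  0.    ,  0.    ,  1.    ]])}
top {'fx': 546.0360263978553, 'fy': 546.0360263978553, 'cx': 319.1579451677313, 'cy': 241.80516611927376, 'pose': array([[ 0.0123,  0.9938, -0.1102,  0.3967],
       [-0.9999,  0.0124, -0.0001, -0.106 ],
       [ 0.0012,  0.1102,  0.9939,  1.2389],
       [ 0.    ,  0.    ,  0.    ,  1.    ]])}
```

View pics/scene0.png

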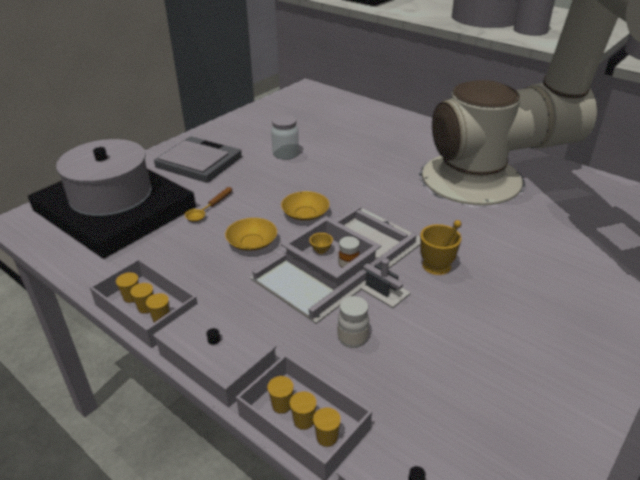

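View pics/top0.png

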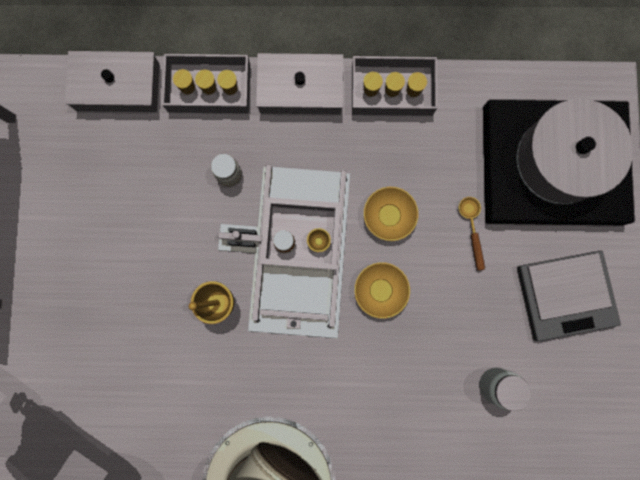

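The top view shows the bay at about (250-350, 167-335), the tray at (265-335, 205-268) and the bolt at (238, 238). Next I'll enlarge both views.

Run:
```python
import cv2
a=cv2.imread("pics/top0.png")[150:350,190:360]; cv2.imwrite("pics/top0z.png",cv2.resize(a,None,fx=3,fy=3,interpolation=cv2.INTER_CUBIC))
a=cv2.imread("pics/scene0.png")[190:350,230:430]; cv2.imwrite("pics/scene0z.png",cv2.resize(a,None,fx=3.7,fy=3.7,interpolation=cv2.INTER_CUBIC))
```

```text
(no output)
```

View pics/top0z.png

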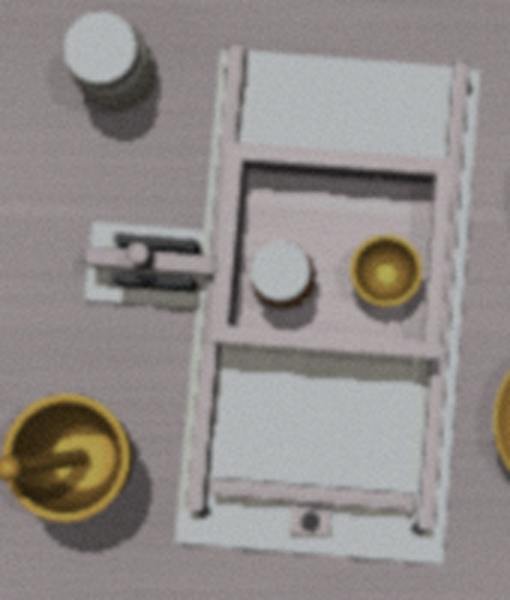

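View pics/scene0z.png

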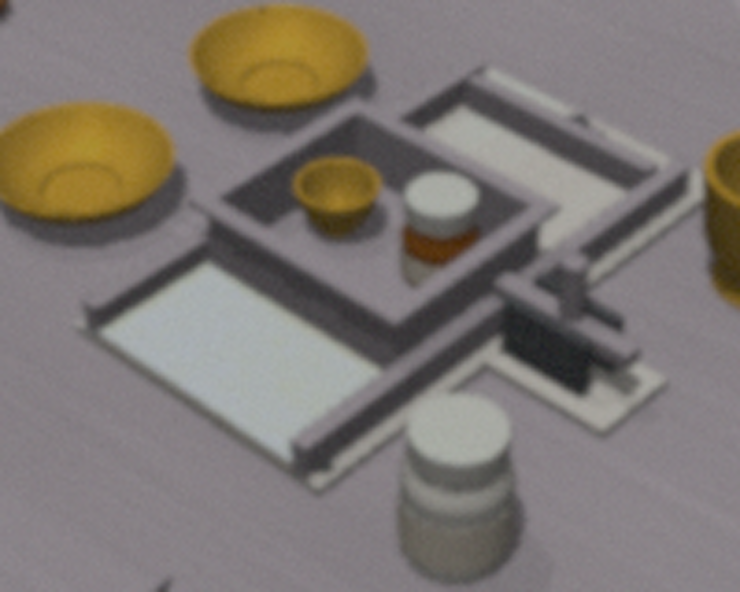

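```bash
cat > h.py <<'E'
from bench import bot
import cv2,numpy as np
np.set_printoptions(precision=4,suppress=True)
CAM={"top":dict(fx=546.0360263978553,cx=319.1579451677313,cy=241.80516611927376,pose=np.array([[0.0123,.9938,-.1102,.3967],[-.9999,.0124,-.0001,-.106],[.0012,.1102,.9939,1.2389]]))}
def cam(n):
    c=bot.camera(n); return c
def ray(c,p,z):
    u,v=p; P=c["pose"]; d=P[:3,:3]@np.array([(u-c["cx"])/c["fx"],-(v-c["cy"])/c["fx"],-1]); o=P[:3,3]
    return (o+d*(z-o[2])/d[2])
def proj(c,X):
    P=c["pose"];q=P[:3,:3].T@(np.asarray(X)-P[:3,3]); return np.array([c["cx"]+c["fx"]*q[0]/-q[2],c["cy"]-c["fx"]*q[1]/-q[2]])
E
python3 - <<'E'
from h import *
c=cam("top"); print(c["pose"])
def T(z,*p): return ray(c,(190+(p[0]+.5)/3-.5,150+(p[1]+.5)/3-.5),z)
def S(z,*p): return ray(cs,(230+p[0]/3.7,190+p[1]/3.7),z)
lb,lf,rb,rf=[T(.03,*p) for p in((236,47),(199,512),(461,66),(425,530))]
print(lb,lf,rb,rf,np.linalg.norm(lb-lf),np.linalg.norm(rb-rf),np.linalg.norm(lb-rb))
x=(lb-lf+rb-rf)[:2];x/=np.linalg.norm(x);yaw=np.arctan2(x[1],x[0]);y=np.array([-x[1],x[0]])
print("yaw",yaw)
o=(lb+lf+rb+rf)[:2]/4-x*.075;print("origin",o)
B=lambda P:np.array([(P[:2]-o)@x,(P[:2]-o)@y])
fr=[T(.062,*p) for p in((232,146),(452,163))]
for f in fr: print("far rim",f,B(f))
for f in [(212,342),(440,357)]: print("near rim",B(T(.062,*f)))
k=T(.084,138,250);print("knob",k,B(k))
for nm,p,z in(("tubtop",(100,47),.085),("mortar",(67,458),.085)): print(nm,T(z,*p),B(T(z,*p)))
for f in [(220,485),(412,498)]: print("stop",B(T(.031,*f)))
cs=cam("scene")
print("scene knob",S(.084,573,262),B(S(.084,573,262)))
for f in [(195,205),(395,325)]:print("scene far rim",B(S(.062,*f)))
for f in [(95,305),(300,445)]:print("scene rails back",B(S(.030,*f)))
print(x,y)
E
```

```text
[[ 0.0123  0.9938 -0.1102  0.3967]
 [-0.9999  0.0124 -0.0001 -0.106 ]
 [ 0.0012  0.1102  0.9939  1.2389]
 [ 0.      0.      0.      1.    ]]
[0.7034 0.0113 0.03  ] [0.3558 0.0305 0.03  ] [ 0.6909 -0.1585  0.03  ] [ 0.3449 -0.1348  0.03  ] 0.34806661036579534 0.3468502268834782 0.17023920245307014
yaw -0.06179077958465308
origin [ 0.4489 -0.0583]
far rim [0.6215 0.0094 0.062 ] [0.1681 0.0782]
far rim [ 0.6109 -0.1511  0.062 ] [ 0.1674 -0.0827]
near rim [0.0243 0.0805]
near rim [ 0.0257 -0.0839]
knob [0.5414 0.0723 0.084 ] [0.0843 0.136 ]
tubtop [0.6882 0.1038 0.085 ] [0.2288 0.1765]
mortar [0.394  0.1176 0.085 ] [-0.0656  0.1721]
stop [-0.0777  0.0691]
stop [-0.0767 -0.0717]
scene knob [0.5434 0.0749 0.084 ] [0.0861 0.1387]
scene far rim [ 0.1738 -0.074 ]
scene far rim [0.1737 0.0851]
scene rails back [ 0.2512 -0.0788]
scene rails back [0.2535 0.0889]
[ 0.9981 -0.0618] [0.0618 0.9981]
```

```bash
cat >> h.py <<'E'
from scipy.spatial.transform import Rotation as R
YAW=-0.0618; o=np.array([.4489,-.0583]); bx=np.array([np.cos(YAW),np.sin(YAW)]); by=np.array([-bx[1],bx[0]])
Rt=np.column_stack([np.r_[-bx,0],np.r_[by,0],[0,0,-1]])
def W(x,y,z): return np.r_[o+bx*x+by*y,z]
def bay(P): return np.r_[(P[:2]-o)@bx,(P[:2]-o)@by,P[2]]
def q(s): 
    w,x,y,z=s["tool_rot"]; return R.from_quat([x,y,z,w]).as_matrix()
def delta(x,y,z):
    s=bot.read_state();M=q(s);d=M.T@(W(x,y,z)-s["ee_pos"])*100; r=R.from_matrix(M.T@Rt).as_rotvec()
    print("t",s["time_s"],"bay",bay(s["ee_pos"]),"d cm",d,"rot",r,"F",s["contact_force"],"w",s["width"],"q",s["qpos"])
E
python3 -c "
from h import *
delta(.2,0,.197)"
```

```text
t 0.2 bay [-0.2438  0.5664  0.1967] d cm [-61.8588 -36.7583  -0.0077] rot [-0.0008 -0.0003 -0.37  ] F [0.5767 0.2509 0.1426] w 0.0852864871804135 q [ 1.005   0.1508  1.4378  0.      1.5538 -0.134 ]
```

jog_arm([
  {"x": -3.4, "y": -2, "wz": -0.05},
  {"x": -6.8, "y": -4, "wz": -0.1},
  {"x": -10.2, "y": -6, "wz": -0.15},
  {"x": -13.6, "y": -8, "wz": -0.2},
  {"x": -17, "y": -10, "wz": -0.25},
  {"x": -20.4, "y": -12, "wz": -0.3},
  {"x": -23.8, "y": -14, "wz": -0.35},
  {"x": -27.2, "y": -16, "wz": -0.37},
], hand=0, squeeze=60)

```text
schema error: expected keys x, y, z, wx, wy, wz
```

```bash
python3 -c "
from h import *
delta(.2,0,.15)"
```

```text
t 0.2 bay [-0.2438  0.5664  0.1967] d cm [-61.8594 -36.7545   4.6923] rot [-0.0008 -0.0003 -0.37  ] F [0.5767 0.2509 0.1426] w 0.0852864871804135 q [ 1.005   0.1508  1.4378  0.      1.5538 -0.134 ]
```

jog_arm([
  {"x": -3.4, "y": -2, "z": 0, "wx": 0, "wy": 0, "wz": -0.05},
  {"x": -6.8, "y": -4, "z": 0, "wx": 0, "wy": 0, "wz": -0.1},
  {"x": -10.2, "y": -6, "z": 0, "wx": 0, "wy": 0, "wz": -0.15},
  {"x": -13.6, "y": -8, "z": 0, "wx": 0, "wy": 0, "wz": -0.2},
  {"x": -17, "y": -10, "z": 0, "wx": 0, "wy": 0, "wz": -0.25},
  {"x": -20.4, "y": -12, "z": 0, "wx": 0, "wy": 0, "wz": -0.3},
  {"x": -23.8, "y": -14, "z": 0, "wx": 0, "wy": 0, "wz": -0.35},
  {"x": -27.2, "y": -16, "z": 0, "wx": 0, "wy": 0, "wz": -0.37},
], hand=0, squeeze=60)

```text
time_s: 0.87
ee_pos: [0.4213, 0.2613, 0.1972]
tool_rot: [0.0, 0.029, 1.0, 0.0]
contact_force: [0.9, 0.7, -0.5]
width: -0.0001
```

```bash
python3 -c "
from h import *
delta(.2,0,.15)"
```

```text
t 0.8667 bay [-0.0473  0.3173  0.1972] d cm [-24.6238 -31.8053   4.7189] rot [0.     0.0001 0.0032] F [ 0.9159  0.7411 -0.5073] w -0.0001000230587159939 q [ 0.3996 -0.016   1.6144 -0.      1.543  -1.1126]
```

jog_arm([
  {"x": -2.4, "y": -3.1, "z": 0, "wx": 0, "wy": 0, "wz": 0},
  {"x": -4.8, "y": -6.2, "z": 0, "wx": 0, "wy": 0, "wz": 0},
  {"x": -7.2, "y": -9.3, "z": 0, "wx": 0, "wy": 0, "wz": 0},
  {"x": -9.6, "y": -12.4, "z": 0, "wx": 0, "wy": 0, "wz": 0},
  {"x": -12, "y": -15.5, "z": 0, "wx": 0, "wy": 0, "wz": 0},
  {"x": -14.4, "y": -18.6, "z": 0, "wx": 0, "wy": 0, "wz": 0},
  {"x": -16.8, "y": -21.7, "z": 0, "wx": 0, "wy": 0, "wz": 0},
  {"x": -19.2, "y": -24.8, "z": 0, "wx": 0, "wy": 0, "wz": 0},
])

```text
time_s: 1.53
ee_pos: [0.5977, 0.0017, 0.197]
tool_rot: [-0.0, 0.031, 1.0, -0.0]
contact_force: [1.4, 0.4, 0.1]
width: 0.0001
```

```bash
python3 -c "
from h import *
delta(.2,0,.15)"
```

```text
t 1.5333 bay [0.1448 0.0691 0.197 ] d cm [-5.5182 -6.9078  4.6997] rot [-0.     -0.0001 -0.0002] F [1.3541 0.4122 0.0618] w 5.372350306772153e-05 q [-0.1259  0.198   1.3821 -0.      1.5616 -1.6347]
```

jog_arm([
  {"x": -2, "y": -2.5, "z": 0, "wx": 0, "wy": 0, "wz": 0},
  {"x": -4, "y": -5, "z": 0, "wx": 0, "wy": 0, "wz": 0},
  {"x": -5, "y": -6.3, "z": 0, "wx": 0, "wy": 0, "wz": 0},
  {"x": -5, "y": -6.3, "z": 1, "wx": 0, "wy": 0, "wz": 0},
  {"x": -5, "y": -6.3, "z": 3, "wx": 0, "wy": 0, "wz": 0},
  {"x": -5, "y": -6.3, "z": 5, "wx": 0, "wy": 0, "wz": 0},
  {"x": -5, "y": -6.3, "z": 7, "wx": 0, "wy": 0, "wz": 0},
  {"x": -5, "y": -6.3, "z": 7, "wx": 0, "wy": 0, "wz": 0},
])

```text
time_s: 2.2
ee_pos: [0.641, -0.0614, 0.1226]
tool_rot: [-0.003, 0.031, 1.0, 0.001]
contact_force: [-0.8, -0.2, -1.5]
width: 0.0003
```

```bash
python3 -c "
from h import *
delta(.2,0,.038)
c=cam('top');cv2.imwrite('pics/t1.png',cv2.resize(c['color'][150:350,190:360],None,fx=3,fy=3,interpolation=cv2.INTER_CUBIC))
c=cam('scene');cv2.imwrite('pics/s1.png',cv2.resize(c['color'][150:350,230:430],None,fx=3,fy=3,interpolation=cv2.INTER_CUBIC))
delta(.2,0,.038)"
```

```text
t 2.2 bay [0.1919 0.0087 0.1226] d cm [-0.8597 -0.8805  8.4556] rot [ 0.0009 -0.0061  0.0002] F [-0.8207 -0.2084 -1.5447] w 0.0003153305072859303 q [-0.2151  0.3303  1.3672  0.      1.4502 -1.7244]
t 2.3 bay [0.1936 0.0084 0.1271] d cm [-0.6521 -0.8416  8.9044] rot [ 0.0001 -0.0012  0.0003] F [ 0.4453 -0.6912  1.0075] w -3.664074245479251e-06 q [-0.2152  0.3278  1.3615 -0.0001  1.4536 -1.7245]
```

View pics/s1.png

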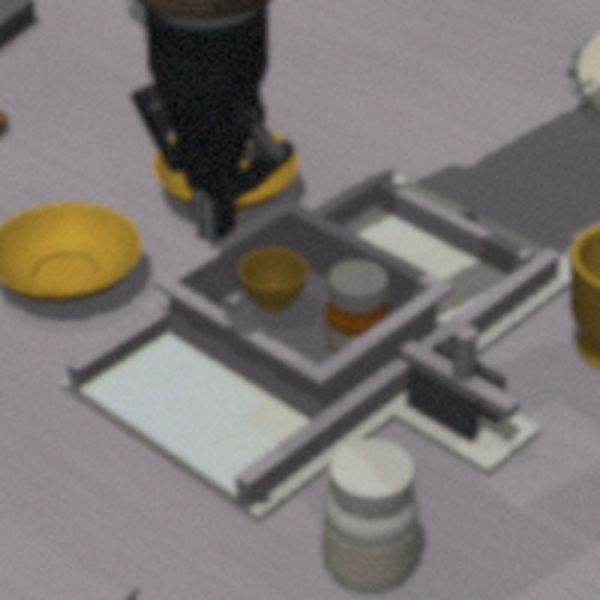

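The scene view shows the closed fingers at about (215, 235), above and behind the far rim, with jar and cup standing. Going down behind the rim.

jog_arm([
  {"x": -0.9, "y": -0.9, "z": 1, "wx": 0, "wy": 0, "wz": 0},
  {"x": -0.9, "y": -0.9, "z": 2.5, "wx": 0, "wy": 0, "wz": 0},
  {"x": -0.9, "y": -0.9, "z": 4.5, "wx": 0, "wy": 0, "wz": 0},
  {"x": -0.9, "y": -0.9, "z": 6.5, "wx": 0, "wy": 0, "wz": 0},
  {"x": -0.9, "y": -0.9, "z": 8, "wx": 0, "wy": 0, "wz": 0},
  {"x": -0.9, "y": -0.9, "z": 8.9, "wx": 0, "wy": 0, "wz": 0},
  {"x": -0.9, "y": -0.9, "z": 8.9, "wx": 0, "wy": 0, "wz": 0},
  {"x": -0.9, "y": -0.9, "z": 8.9, "wx": 0, "wy": 0, "wz": 0},
])

```text
time_s: 2.97
ee_pos: [0.652, -0.0721, 0.0389]
tool_rot: [0.0, 0.031, 1.0, -0.0]
contact_force: [-0.1, -0.4, 0.3]
width: -0.0001
```

```bash
python3 -c "
from h import *
delta(.18,0,.038)
c=cam('scene');cv2.imwrite('pics/s2.png',cv2.resize(c['color'][150:350,230:430],None,fx=3,fy=3,interpolation=cv2.INTER_CUBIC))
delta(.18,0,.038)"
```

```text
t 2.9667 bay [ 0.2036 -0.0012  0.0389] d cm [2.3556 0.1216 0.0883] rot [-0.0002  0.0007 -0.    ] F [-0.0536 -0.3659  0.3141] w -9.644833947950056e-05 q [-0.2274  0.4082  1.4373 -0.0001  1.2954 -1.7363]
t 3.0167 bay [ 0.2038 -0.0012  0.0395] d cm [2.382  0.1199 0.1432] rot [-0.0004  0.0016  0.    ] F [ 0.9693 -0.1675 -0.2746] w -0.0001254648019131643 q [-0.2273  0.4076  1.437  -0.0001  1.2954 -1.7363]
```

View pics/s2.png

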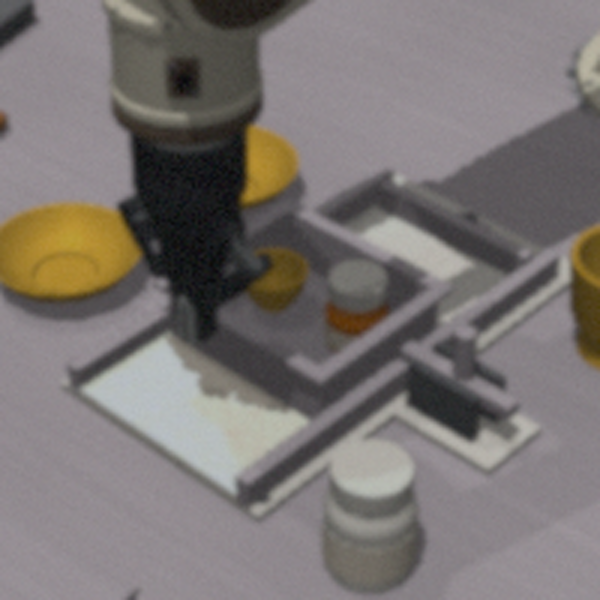

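jog_arm([
  {"x": 0.4, "y": 0, "z": 0.1, "wx": 0, "wy": 0, "wz": 0},
  {"x": 0.8, "y": 0, "z": 0.2, "wx": 0, "wy": 0, "wz": 0},
  {"x": 1.1, "y": 0, "z": 0.3, "wx": 0, "wy": 0, "wz": 0},
  {"x": 1.3, "y": 0, "z": 0.3, "wx": 0, "wy": 0, "wz": 0},
  {"x": 1.5, "y": 0, "z": 0.3, "wx": 0, "wy": 0, "wz": 0},
  {"x": 1.7, "y": 0, "z": 0.3, "wx": 0, "wy": 0, "wz": 0},
  {"x": 1.9, "y": 0, "z": 0.3, "wx": 0, "wy": 0, "wz": 0},
  {"x": 2.1, "y": 0, "z": 0.3, "wx": 0, "wy": 0, "wz": 0},
])

```text
time_s: 3.68
ee_pos: [0.6303, -0.0705, 0.0352]
tool_rot: [0.0, 0.031, 1.0, -0.0]
contact_force: [0.8, -0.9, 0.5]
width: 0.0001
```

jog_arm([
  {"x": 0.2, "y": 0, "z": 0, "wx": 0, "wy": 0, "wz": 0},
  {"x": 0.4, "y": 0, "z": 0, "wx": 0, "wy": 0, "wz": 0},
  {"x": 0.6, "y": 0, "z": 0, "wx": 0, "wy": 0, "wz": 0},
  {"x": 0.8, "y": 0, "z": 0, "wx": 0, "wy": 0, "wz": 0},
  {"x": 1.0, "y": 0, "z": 0, "wx": 0, "wy": 0, "wz": 0},
  {"x": 1.2, "y": 0, "z": 0, "wx": 0, "wy": 0, "wz": 0},
  {"x": 1.4, "y": 0, "z": 0, "wx": 0, "wy": 0, "wz": 0},
  {"x": 1.6, "y": 0, "z": 0, "wx": 0, "wy": 0, "wz": 0},
])

```text
time_s: 4.35
ee_pos: [0.6143, -0.0696, 0.0351]
tool_rot: [-0.0, 0.031, 1.0, -0.0]
contact_force: [-1.1, -0.6, 0.1]
width: 0.0001
```

```bash
python3 -c "
from h import *
delta(.08,0,.036)
c=cam('scene');cv2.imwrite('pics/s3.png',cv2.resize(c['color'][150:350,230:430],None,fx=3,fy=3,interpolation=cv2.INTER_CUBIC))
delta(.08,0,.036)"
```

```text
t 4.35 bay [ 0.1658 -0.001   0.0351] d cm [ 8.5811  0.1049 -0.089 ] rot [-0.0001 -0.      0.    ] F [-1.0832 -0.5619  0.1484] w 0.0001249994406363336 q [-0.2373  0.3397  1.5401 -0.0001  1.2617 -1.7462]
t 4.4 bay [ 0.1655 -0.001   0.0351] d cm [ 8.5547  0.1037 -0.0909] rot [-0.0001 -0.0002  0.    ] F [-0.0598 -0.4657  0.2172] w -5.217519478906752e-05 q [-0.2373  0.3394  1.5407 -0.0002  1.2617 -1.7463]
```

View pics/s3.png

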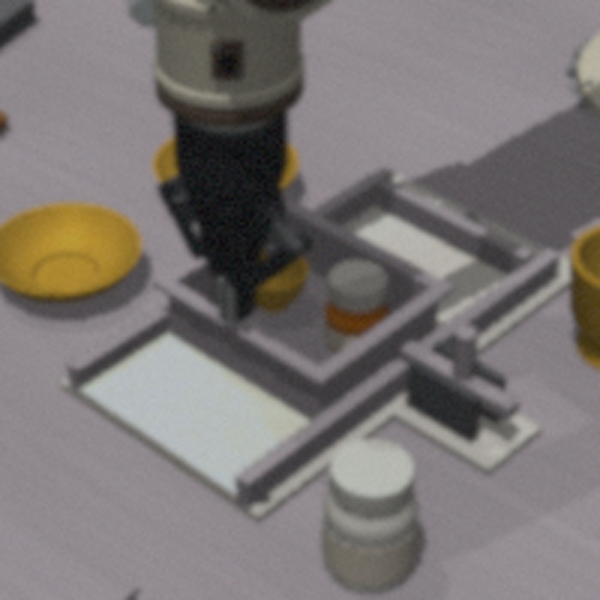

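```bash
python3 -c "
from h import *
c=cam('scene');ct=cam('top')
s=bot.read_state();p=s['ee_pos'];print(p,q(s))
f=lambda P:(proj(c,P)-[230,150])*3
print('tip',f(p),'tip+5cm',f(p+[0,0,.05]))
for x in(.165,.17,.24): print(x,f(W(x,0,.062)),f(W(x,0,.012)))
for (x,y) in((.168,.0782),(.168,-.083),(.025,.08),(.025,-.083)): print(x,y,f(W(x,y,.062)))
cv2.imwrite('pics/s4.png',cv2.resize(c['color'][220:290,270:350],None,fx=8,fy=8,interpolation=cv2.INTER_CUBIC))
cv2.imwrite('pics/t4.png',cv2.resize(ct['color'][150:350,190:360],None,fx=3,fy=3,interpolation=cv2.INTER_CUBIC))
"
```

```text
[ 0.6144 -0.0696  0.0351] [[-0.9981  0.0618 -0.    ]
 [ 0.0618  0.9981 -0.0001]
 [ 0.     -0.0001 -1.    ]]
tip [237.9092 353.0919] tip+5cm [236.6288 298.2266]
0.165 [239.1876 323.9797] [240.3932 377.6313]
0.17 [234.2585 327.2381] [235.5844 380.9384]
0.24 [162.6669 374.5642] [165.8014 428.9292]
0.168 0.0782 [318.2733 374.941 ]
0.168 -0.083 [155.2605 277.5627]
0.025 0.08 [451.187  282.4901]
0.025 -0.083 [287.7868 196.302 ]
```

View pics/s4.png

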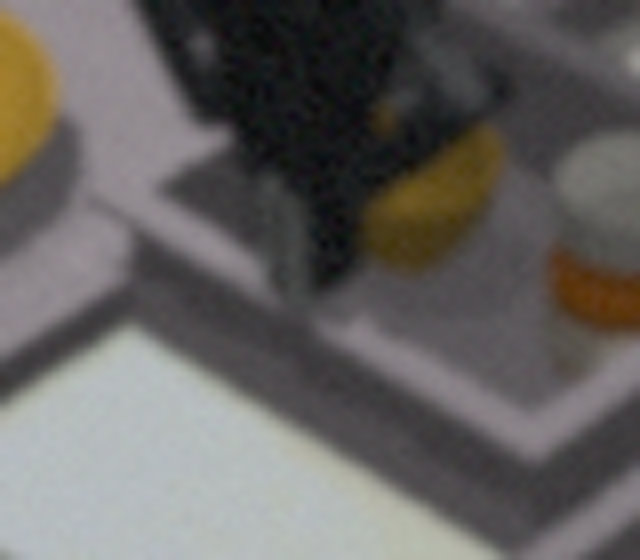

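View pics/t4.png

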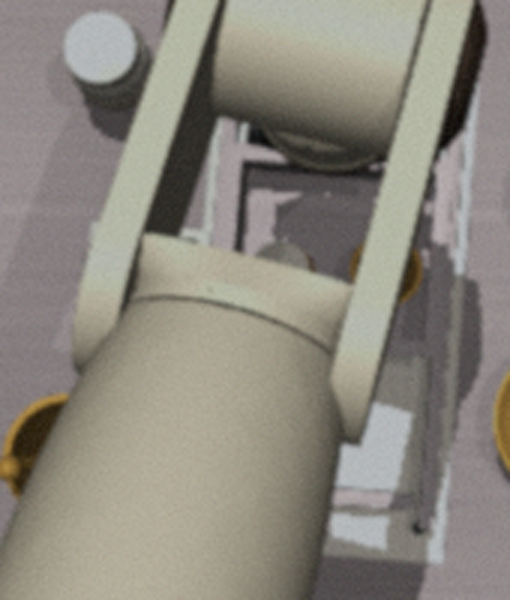

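```bash
python3 -c "
import cv2
a=cv2.imread('pics/s2.png')[230:430,100:320];cv2.imwrite('pics/s2z.png',cv2.resize(a,None,fx=3,fy=3))
from h import *
c=cam('scene')
f=lambda P:(proj(c,P)-[230,150])*3
for P in ((.2038,0,.0395),(.1936,.0084,.1271),(.2038,0,.06)): print((f(W(*P))-[100,230])*3, f(W(*P)))
"
```

```text
[303.8787 432.9712] [201.2929 374.3237]
[350.5612 130.8052] [216.8537 273.6017]
[301.1773 365.69  ] [200.3924 351.8967]
```

View pics/s2z.png

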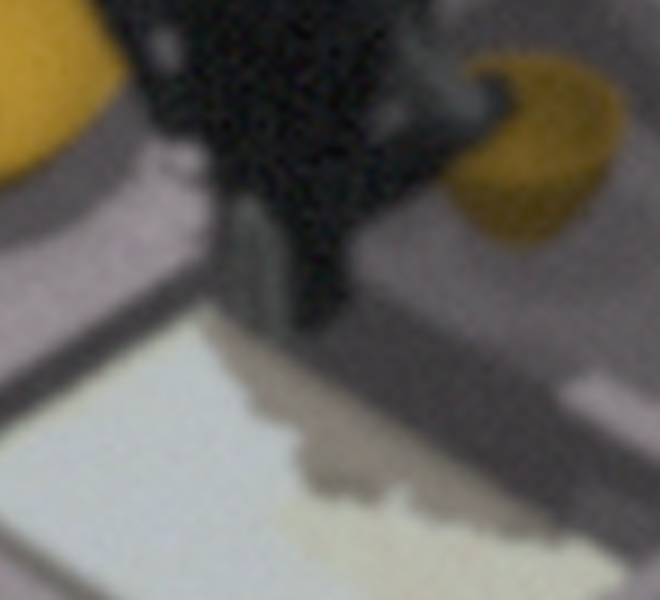

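The tip shows up about 10 px (roughly 29 mm) above where the reported TCP projects. It also passed over the rim without contact. So the real tip seems higher than the reported TCP. I'll back off over the white deck and check.

jog_arm([
  {"x": 0, "y": 0, "z": -0.5, "wx": 0, "wy": 0, "wz": 0},
  {"x": -0.5, "y": 0, "z": -1, "wx": 0, "wy": 0, "wz": 0},
  {"x": -2, "y": 0, "z": -1, "wx": 0, "wy": 0, "wz": 0},
  {"x": -4, "y": 0, "z": -1, "wx": 0, "wy": 0, "wz": 0},
  {"x": -4.7, "y": 0, "z": -1, "wx": 0, "wy": 0, "wz": 0},
  {"x": -4.7, "y": 0, "z": 0, "wx": 0, "wy": 0, "wz": 0},
  {"x": -4.7, "y": 0, "z": 0, "wx": 0, "wy": 0, "wz": 0},
  {"x": -4.7, "y": 0, "z": 0, "wx": 0, "wy": 0, "wz": 0},
])

```text
time_s: 5.22
ee_pos: [0.6603, -0.0723, 0.034]
tool_rot: [-0.001, 0.031, 1.0, 0.0]
contact_force: [0.0, 0.2, 1.3]
width: -0.0003
```

```bash
python3 -c "
from h import *
delta(.21,0,.036)
c=cam('scene');p=bot.read_state()['ee_pos']
print((proj(c,p)-[270,210])*7, bay(p))
cv2.imwrite('pics/s5.png',cv2.resize(c['color'][210:295,270:370],None,fx=7,fy=7,interpolation=cv2.INTER_CUBIC))"
```

```text
t 5.2167 bay [ 0.2119 -0.0009  0.034 ] d cm [ 0.1856  0.0894 -0.1989] rot [ 0.0002 -0.0022  0.    ] F [0.0163 0.1971 1.3173] w -0.000295966235405693 q [-0.2248  0.4303  1.4165 -0.0001  1.297  -1.7338]
[168.3216 477.5574] [ 0.2121 -0.0009  0.0346]
```

View pics/s5.png

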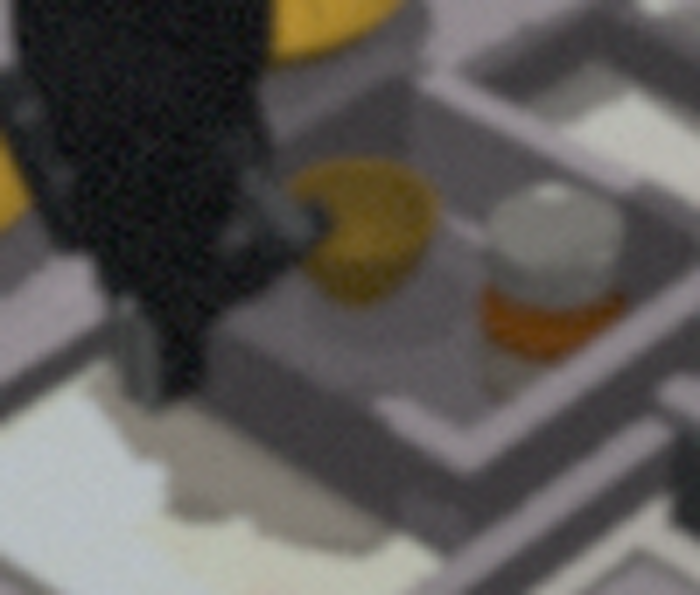

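jog_arm([
  {"x": 0, "y": 0, "z": 0.2, "wx": 0, "wy": 0, "wz": 0},
  {"x": 0, "y": 0, "z": 0.4, "wx": 0, "wy": 0, "wz": 0},
  {"x": 0, "y": 0, "z": 0.6, "wx": 0, "wy": 0, "wz": 0},
  {"x": 0, "y": 0, "z": 0.8, "wx": 0, "wy": 0, "wz": 0},
  {"x": 0, "y": 0, "z": 1.0, "wx": 0, "wy": 0, "wz": 0},
  {"x": 0, "y": 0, "z": 1.2, "wx": 0, "wy": 0, "wz": 0},
  {"x": 0, "y": 0, "z": 1.4, "wx": 0, "wy": 0, "wz": 0},
  {"x": 0, "y": 0, "z": 1.5, "wx": 0, "wy": 0, "wz": 0},
])

```text
time_s: 5.93
ee_pos: [0.6613, -0.0725, 0.0197]
tool_rot: [-0.0, 0.031, 1.0, -0.0]
contact_force: [0.3, -0.6, -0.7]
width: -0.0001
```

```bash
python3 -c "
from h import *
delta(.21,0,.036)
c=cam('scene');p=bot.read_state()['ee_pos']
print((proj(c,p)-[270,210])*7, bay(p))
cv2.imwrite('pics/s6.png',cv2.resize(c['color'][210:295,270:370],None,fx=7,fy=7,interpolation=cv2.INTER_CUBIC))"
```

```text
t 5.9333 bay [ 0.2129 -0.001   0.0197] d cm [ 0.2918  0.1025 -1.6283] rot [-0.     -0.0004 -0.    ] F [ 0.305  -0.5594 -0.7041] w -0.0001316023304609124 q [-0.2248  0.4435  1.4286 -0.0001  1.2698 -1.7337]
[168.1437 516.1685] [ 0.2128 -0.001   0.0196]
```

View pics/s6.png

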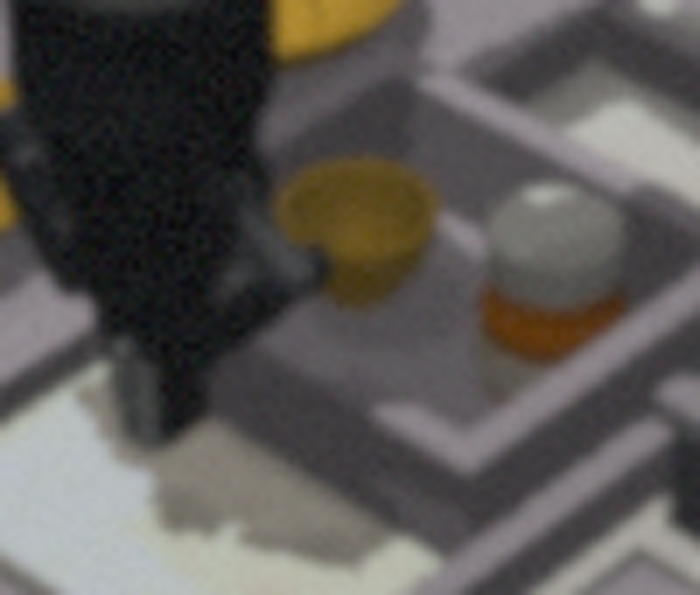

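Same offset again: the tip is at (155, 443) while the TCP projects to (168, 516). The real tip is therefore about 28 mm above the reported TCP, near z = 0.048. Lowering a further 12 mm.

jog_arm([
  {"x": 0, "y": 0, "z": 0.15, "wx": 0, "wy": 0, "wz": 0},
  {"x": 0, "y": 0, "z": 0.3, "wx": 0, "wy": 0, "wz": 0},
  {"x": 0, "y": 0, "z": 0.45, "wx": 0, "wy": 0, "wz": 0},
  {"x": 0, "y": 0, "z": 0.6, "wx": 0, "wy": 0, "wz": 0},
  {"x": 0, "y": 0, "z": 0.75, "wx": 0, "wy": 0, "wz": 0},
  {"x": 0, "y": 0, "z": 0.9, "wx": 0, "wy": 0, "wz": 0},
  {"x": 0, "y": 0, "z": 1.05, "wx": 0, "wy": 0, "wz": 0},
  {"x": 0, "y": 0, "z": 1.2, "wx": 0, "wy": 0, "wz": 0},
])

```text
time_s: 6.65
ee_pos: [0.6615, -0.0725, 0.008]
tool_rot: [0.0, 0.031, 1.0, -0.0]
contact_force: [0.8, -0.3, 0.8]
width: 0.0001
```

```bash
python3 -c "
from h import *
delta(.18,0,.008)
c=cam('scene');p=bot.read_state()['ee_pos']
print((proj(c,p)-[270,210])*7, bay(p))
cv2.imwrite('pics/s7.png',cv2.resize(c['color'][210:295,270:370],None,fx=7,fy=7,interpolation=cv2.INTER_CUBIC))"
```

```text
t 6.65 bay [ 0.213 -0.001  0.008] d cm [ 3.3024  0.1024 -0.0036] rot [-0.0001  0.     -0.    ] F [ 0.7818 -0.32    0.8078] w 5.7198616744192985e-05 q [-0.2248  0.4542  1.4389 -0.0001  1.2484 -1.7337]
[169.5219 545.8549] [ 0.2129 -0.001   0.0076]
```

View pics/s7.png

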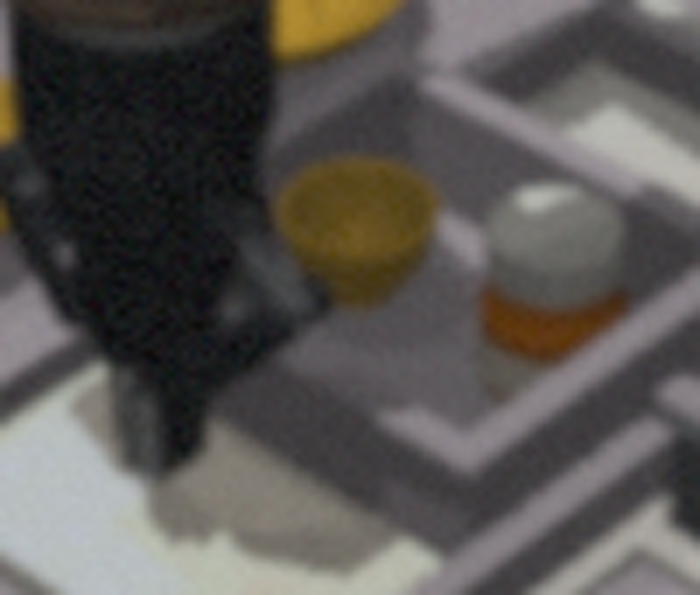

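Reported z is now 0.008, below deck level, with no contact, so the offset is confirmed and the real tip is at about 0.036. Now the drag, slowly.

jog_arm([
  {"x": 0.5, "y": 0, "z": 0, "wx": 0, "wy": 0, "wz": 0},
  {"x": 1.0, "y": 0, "z": 0, "wx": 0, "wy": 0, "wz": 0},
  {"x": 1.5, "y": 0, "z": 0, "wx": 0, "wy": 0, "wz": 0},
  {"x": 1.9, "y": 0, "z": 0, "wx": 0, "wy": 0, "wz": 0},
  {"x": 2.1, "y": 0, "z": 0, "wx": 0, "wy": 0, "wz": 0},
  {"x": 2.3, "y": 0, "z": 0, "wx": 0, "wy": 0, "wz": 0},
  {"x": 2.5, "y": 0, "z": 0, "wx": 0, "wy": 0, "wz": 0},
  {"x": 2.7, "y": 0, "z": 0, "wx": 0, "wy": 0, "wz": 0},
])

```text
time_s: 7.37
ee_pos: [0.6344, -0.0708, 0.0082]
tool_rot: [0.0, 0.031, 1.0, -0.0]
contact_force: [-0.5, 0.0, -0.1]
width: 0.0001
```

jog_arm([
  {"x": 0.1, "y": 0, "z": 0, "wx": 0, "wy": 0, "wz": 0},
  {"x": 0.25, "y": 0, "z": 0, "wx": 0, "wy": 0, "wz": 0},
  {"x": 0.4, "y": 0, "z": 0, "wx": 0, "wy": 0, "wz": 0},
  {"x": 0.55, "y": 0, "z": 0, "wx": 0, "wy": 0, "wz": 0},
  {"x": 0.7, "y": 0, "z": 0, "wx": 0, "wy": 0, "wz": 0},
  {"x": 0.85, "y": 0, "z": 0, "wx": 0, "wy": 0, "wz": 0},
  {"x": 1.0, "y": 0, "z": 0, "wx": 0, "wy": 0, "wz": 0},
  {"x": 1.2, "y": 0, "z": 0, "wx": 0, "wy": 0, "wz": 0},
])

```text
time_s: 8.03
ee_pos: [0.6225, -0.0701, 0.0082]
tool_rot: [0.0, 0.031, 1.0, -0.0]
contact_force: [1.8, -0.1, -0.2]
width: 0.0002
```

```bash
python3 -c "
from h import *
delta(.08,0,.008)
c=cam('scene');p=bot.read_state()['ee_pos']
print(bay(p))
cv2.imwrite('pics/s8.png',cv2.resize(c['color'][190:295,270:390],None,fx=6,fy=6,interpolation=cv2.INTER_CUBIC))"
```

```text
t 8.0333 bay [ 0.174  -0.0011  0.0082] d cm [9.4001 0.1058 0.0139] rot [-0.0001  0.0002 -0.    ] F [ 1.8145 -0.1187 -0.1582] w 0.0002293923353101212 q [-0.235   0.3808  1.5436 -0.0001  1.2169 -1.7439]
[ 0.1736 -0.001   0.0081]
```

View pics/s8.png

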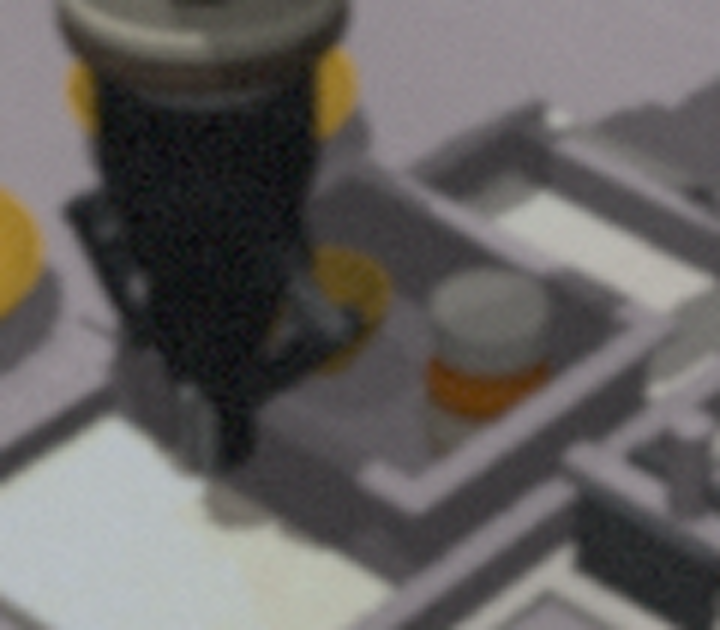

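jog_arm([
  {"x": 0.25, "y": 0, "z": 0, "wx": 0, "wy": 0, "wz": 0},
  {"x": 0.5, "y": 0, "z": 0, "wx": 0, "wy": 0, "wz": 0},
  {"x": 0.75, "y": 0, "z": 0, "wx": 0, "wy": 0, "wz": 0},
  {"x": 1.0, "y": 0, "z": 0, "wx": 0, "wy": 0, "wz": 0},
  {"x": 1.25, "y": 0, "z": 0, "wx": 0, "wy": 0, "wz": 0},
  {"x": 1.5, "y": 0, "z": 0, "wx": 0, "wy": 0, "wz": 0},
  {"x": 1.75, "y": 0, "z": 0, "wx": 0, "wy": 0, "wz": 0},
  {"x": 2.0, "y": 0, "z": 0, "wx": 0, "wy": 0, "wz": 0},
])

```text
time_s: 8.75
ee_pos: [0.6022, -0.0688, 0.008]
tool_rot: [-0.0, 0.031, 1.0, -0.0]
contact_force: [1.6, 0.2, -1.8]
width: -0.0003
```

```bash
python3 -c "
from h import *
delta(.08,0,.008)
c=cam('scene');p=bot.read_state()['ee_pos']
print(bay(p))
cv2.imwrite('pics/s9.png',cv2.resize(c['color'][190:295,270:390],None,fx=6,fy=6,interpolation=cv2.INTER_CUBIC))"
```

```text
t 8.75 bay [ 0.1536 -0.001   0.008 ] d cm [ 7.3609  0.1019 -0.0006] rot [-0.     -0.0004 -0.    ] F [ 1.6139  0.2271 -1.7762] w -0.00032820962119177867 q [-0.2408  0.3434  1.5958 -0.0001  1.2027 -1.7497]
[ 0.1532 -0.001   0.008 ]
```

View pics/s9.png

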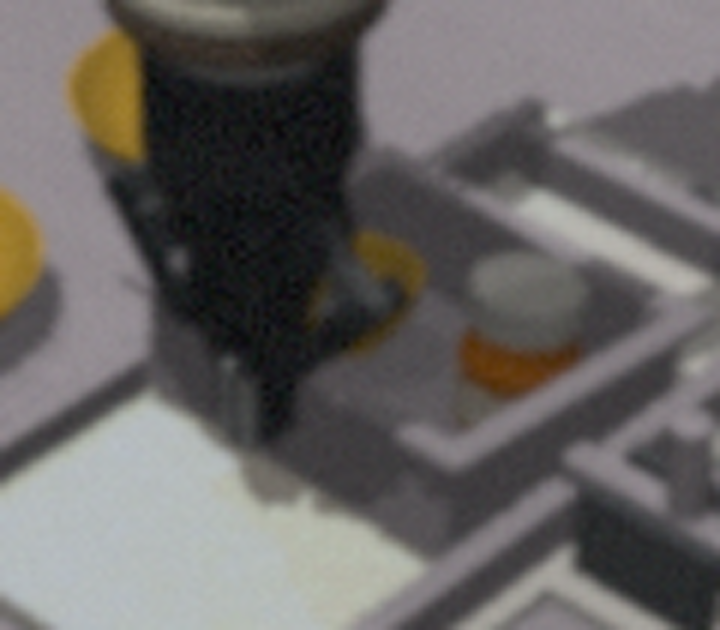

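The tray follows the fingers, with the far corner now at about (440, 545) and jar and cup upright. Continuing.

jog_arm([
  {"x": 0.25, "y": 0, "z": 0, "wx": 0, "wy": 0, "wz": 0},
  {"x": 0.5, "y": 0, "z": 0, "wx": 0, "wy": 0, "wz": 0},
  {"x": 0.75, "y": 0, "z": 0, "wx": 0, "wy": 0, "wz": 0},
  {"x": 1.0, "y": 0, "z": 0, "wx": 0, "wy": 0, "wz": 0},
  {"x": 1.25, "y": 0, "z": 0, "wx": 0, "wy": 0, "wz": 0},
  {"x": 1.5, "y": 0, "z": 0, "wx": 0, "wy": 0, "wz": 0},
  {"x": 1.75, "y": 0, "z": 0, "wx": 0, "wy": 0, "wz": 0},
  {"x": 2.0, "y": 0, "z": 0, "wx": 0, "wy": 0, "wz": 0},
])

```text
time_s: 9.47
ee_pos: [0.5823, -0.0676, 0.0081]
tool_rot: [-0.0, 0.031, 1.0, -0.0]
contact_force: [1.4, -0.2, -0.7]
width: 0.0002
```

jog_arm([
  {"x": 0.25, "y": 0, "z": 0, "wx": 0, "wy": 0, "wz": 0},
  {"x": 0.5, "y": 0, "z": 0, "wx": 0, "wy": 0, "wz": 0},
  {"x": 0.75, "y": 0, "z": 0, "wx": 0, "wy": 0, "wz": 0},
  {"x": 1.0, "y": 0, "z": 0, "wx": 0, "wy": 0, "wz": 0},
  {"x": 1.25, "y": 0, "z": 0, "wx": 0, "wy": 0, "wz": 0},
  {"x": 1.5, "y": 0, "z": 0, "wx": 0, "wy": 0, "wz": 0},
  {"x": 1.75, "y": 0, "z": 0, "wx": 0, "wy": 0, "wz": 0},
  {"x": 2.0, "y": 0, "z": 0, "wx": 0, "wy": 0, "wz": 0},
])

```text
time_s: 10.13
ee_pos: [0.5624, -0.0663, 0.0081]
tool_rot: [-0.0, 0.031, 1.0, -0.0]
contact_force: [2.2, -0.5, -1.0]
width: 0.0002
```

```bash
python3 -c "
from h import *
delta(.08,0,.008)
c=cam('scene');p=bot.read_state()['ee_pos']
print(bay(p))
cv2.imwrite('pics/s10.png',cv2.resize(c['color'][190:295,270:390],None,fx=6,fy=6,interpolation=cv2.INTER_CUBIC))"
```

```text
t 10.1333 bay [ 0.1137 -0.001   0.0081] d cm [3.3739 0.1008 0.008 ] rot [-0.0001 -0.0001  0.0001] F [ 2.2251 -0.5376 -1.0443] w 0.00022063906697506448 q [-0.2534  0.2685  1.6951 -0.0001  1.1781 -1.7624]
[ 0.1134 -0.001   0.0081]
```

View pics/s10.png

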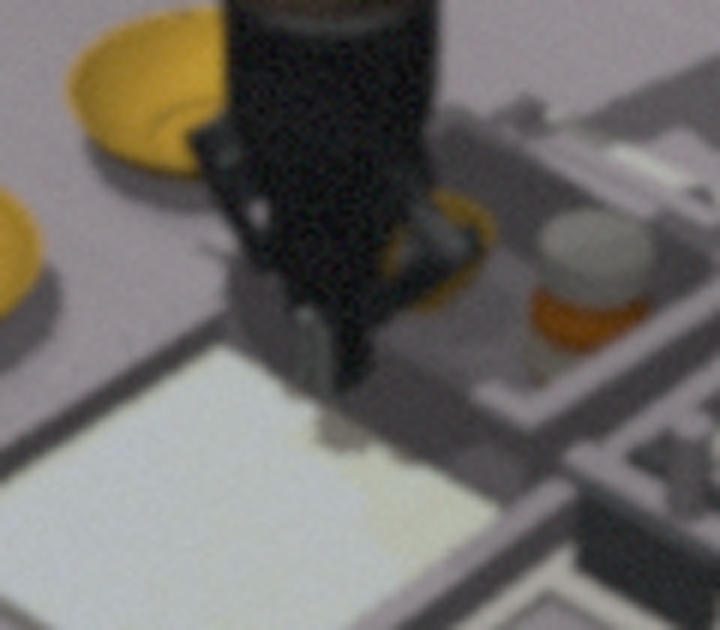

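jog_arm([
  {"x": 0.2, "y": 0, "z": 0, "wx": 0, "wy": 0, "wz": 0},
  {"x": 0.4, "y": 0, "z": 0, "wx": 0, "wy": 0, "wz": 0},
  {"x": 0.6, "y": 0, "z": 0, "wx": 0, "wy": 0, "wz": 0},
  {"x": 0.8, "y": 0, "z": 0, "wx": 0, "wy": 0, "wz": 0},
  {"x": 1.0, "y": 0, "z": 0, "wx": 0, "wy": 0, "wz": 0},
  {"x": 1.2, "y": 0, "z": 0, "wx": 0, "wy": 0, "wz": 0},
  {"x": 1.4, "y": 0, "z": 0, "wx": 0, "wy": 0, "wz": 0},
  {"x": 1.6, "y": 0, "z": 0, "wx": 0, "wy": 0, "wz": 0},
])

```text
time_s: 10.85
ee_pos: [0.5465, -0.0654, 0.0081]
tool_rot: [0.0, 0.031, 1.0, -0.0]
contact_force: [1.8, -0.8, -1.4]
width: 0.0002
```

jog_arm([
  {"x": 0.1, "y": 0, "z": 0, "wx": 0, "wy": 0, "wz": 0},
  {"x": 0.2, "y": 0, "z": 0, "wx": 0, "wy": 0, "wz": 0},
  {"x": 0.3, "y": 0, "z": 0, "wx": 0, "wy": 0, "wz": 0},
  {"x": 0.4, "y": 0, "z": 0, "wx": 0, "wy": 0, "wz": 0},
  {"x": 0.5, "y": 0, "z": 0, "wx": 0, "wy": 0, "wz": 0},
  {"x": 0.6, "y": 0, "z": 0, "wx": 0, "wy": 0, "wz": 0},
  {"x": 0.7, "y": 0, "z": 0, "wx": 0, "wy": 0, "wz": 0},
  {"x": 0.8, "y": 0, "z": 0, "wx": 0, "wy": 0, "wz": 0},
])

```text
time_s: 11.52
ee_pos: [0.5386, -0.0649, 0.0081]
tool_rot: [-0.0, 0.031, 1.0, -0.0]
contact_force: [1.4, -0.1, -0.9]
width: 0.0
```

```bash
python3 -c "
from h import *
delta(.08,0,.008)
c=cam('scene');p=bot.read_state()['ee_pos']
print(bay(p))
cv2.imwrite('pics/s11.png',cv2.resize(c['color'][190:295,270:390],None,fx=6,fy=6,interpolation=cv2.INTER_CUBIC))"
```

```text
t 11.5167 bay [ 0.0899 -0.001   0.0081] d cm [0.9939 0.1037 0.011 ] rot [-0.0001 -0.      0.    ] F [ 1.4152 -0.1312 -0.8508] w 3.69692843662897e-05 q [-0.2619  0.2234  1.7523 -0.0001  1.1659 -1.7708]
[ 0.0898 -0.001   0.0081]
```

View pics/s11.png

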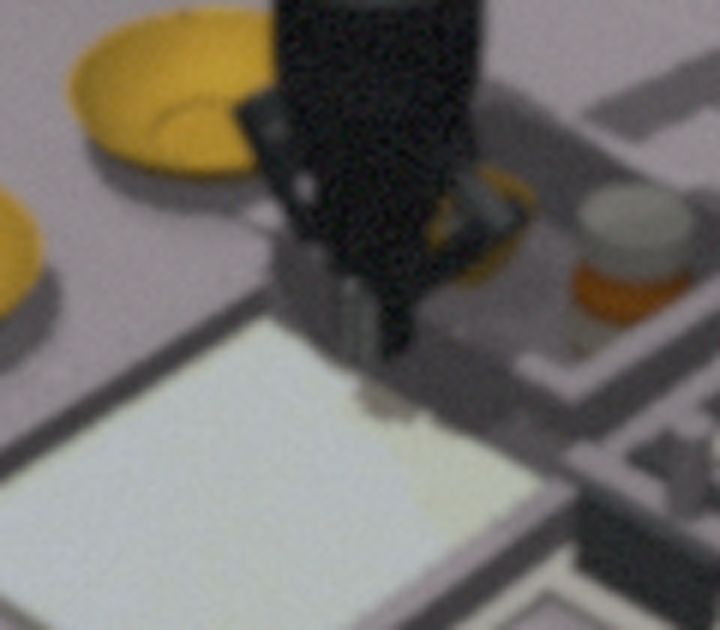

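jog_arm([
  {"x": 0.05, "y": 0, "z": 0, "wx": 0, "wy": 0, "wz": 0},
  {"x": 0.1, "y": 0, "z": 0, "wx": 0, "wy": 0, "wz": 0},
  {"x": 0.15, "y": 0, "z": 0, "wx": 0, "wy": 0, "wz": 0},
  {"x": 0.2, "y": 0, "z": 0, "wx": 0, "wy": 0, "wz": 0},
  {"x": 0.25, "y": 0, "z": 0, "wx": 0, "wy": 0, "wz": 0},
  {"x": 0.3, "y": 0, "z": 0, "wx": 0, "wy": 0, "wz": 0},
  {"x": 0.35, "y": 0, "z": 0, "wx": 0, "wy": 0, "wz": 0},
  {"x": 0.4, "y": 0, "z": 0, "wx": 0, "wy": 0, "wz": 0},
])

```text
time_s: 12.23
ee_pos: [0.5346, -0.0646, 0.0081]
tool_rot: [-0.0, 0.031, 1.0, -0.0]
contact_force: [1.4, -0.9, -1.0]
width: 0.0001
```

jog_arm([
  {"x": 0.03, "y": 0, "z": 0, "wx": 0, "wy": 0, "wz": 0},
  {"x": 0.06, "y": 0, "z": 0, "wx": 0, "wy": 0, "wz": 0},
  {"x": 0.09, "y": 0, "z": 0, "wx": 0, "wy": 0, "wz": 0},
  {"x": 0.12, "y": 0, "z": 0, "wx": 0, "wy": 0, "wz": 0},
  {"x": 0.15, "y": 0, "z": 0, "wx": 0, "wy": 0, "wz": 0},
  {"x": 0.18, "y": 0, "z": 0, "wx": 0, "wy": 0, "wz": 0},
  {"x": 0.21, "y": 0, "z": 0, "wx": 0, "wy": 0, "wz": 0},
  {"x": 0.24, "y": 0, "z": 0, "wx": 0, "wy": 0, "wz": 0},
])

```text
time_s: 12.9
ee_pos: [0.5323, -0.0645, 0.0081]
tool_rot: [-0.0, 0.031, 1.0, -0.0]
contact_force: [1.6, 0.1, -0.9]
width: 0.0001
```

```bash
python3 -c "
from h import *
delta(.08,0,.008)
c=cam('scene');p=bot.read_state()['ee_pos']
print(bay(p))
cv2.imwrite('pics/s12.png',cv2.resize(c['color'][190:295,270:390],None,fx=6,fy=6,interpolation=cv2.INTER_CUBIC))"
```

```text
t 12.9 bay [ 0.0836 -0.001   0.0081] d cm [0.3589 0.1023 0.0101] rot [-0.0001 -0.0001  0.    ] F [ 1.6028  0.1215 -0.937 ] w 6.539787893625311e-05 q [-0.2642  0.2113  1.7672 -0.0001  1.1631 -1.7732]
[ 0.0836 -0.001   0.0081]
```

View pics/s12.png

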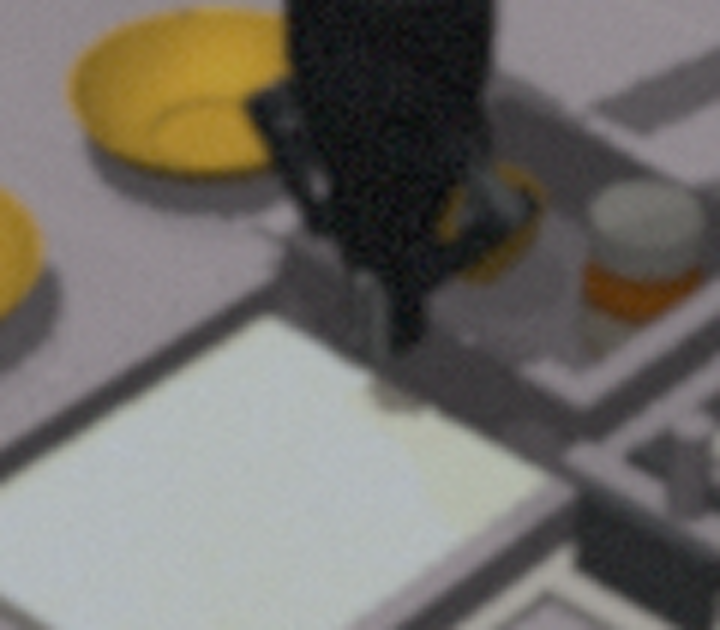

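The tray seems to have dropped: its far corner has gone down and the whole deck edge is visible. Creeping on to the stop.

jog_arm([
  {"x": 0.03, "y": 0, "z": 0, "wx": 0, "wy": 0, "wz": 0},
  {"x": 0.06, "y": 0, "z": 0, "wx": 0, "wy": 0, "wz": 0},
  {"x": 0.09, "y": 0, "z": 0, "wx": 0, "wy": 0, "wz": 0},
  {"x": 0.12, "y": 0, "z": 0, "wx": 0, "wy": 0, "wz": 0},
  {"x": 0.15, "y": 0, "z": 0, "wx": 0, "wy": 0, "wz": 0},
  {"x": 0.18, "y": 0, "z": 0, "wx": 0, "wy": 0, "wz": 0},
  {"x": 0.21, "y": 0, "z": 0, "wx": 0, "wy": 0, "wz": 0},
  {"x": 0.24, "y": 0, "z": 0, "wx": 0, "wy": 0, "wz": 0},
])

```text
time_s: 13.62
ee_pos: [0.5298, -0.0643, 0.0081]
tool_rot: [-0.0, 0.031, 1.0, -0.0]
contact_force: [2.5, 0.0, 0.7]
width: -0.0
```

jog_arm([
  {"x": 0.03, "y": 0, "z": 0, "wx": 0, "wy": 0, "wz": 0},
  {"x": 0.06, "y": 0, "z": 0, "wx": 0, "wy": 0, "wz": 0},
  {"x": 0.09, "y": 0, "z": 0, "wx": 0, "wy": 0, "wz": 0},
  {"x": 0.12, "y": 0, "z": 0, "wx": 0, "wy": 0, "wz": 0},
  {"x": 0.15, "y": 0, "z": 0, "wx": 0, "wy": 0, "wz": 0},
  {"x": 0.18, "y": 0, "z": 0, "wx": 0, "wy": 0, "wz": 0},
  {"x": 0.2, "y": 0, "z": 0, "wx": 0, "wy": 0, "wz": 0},
  {"x": 0.2, "y": 0, "z": 0, "wx": 0, "wy": 0, "wz": 0},
])

```text
time_s: 14.28
ee_pos: [0.5279, -0.0642, 0.0081]
tool_rot: [-0.0, 0.031, 1.0, -0.0]
contact_force: [2.1, -0.4, 0.7]
width: -0.0
```

jog_arm([
  {"x": 0.03, "y": 0, "z": 0, "wx": 0, "wy": 0, "wz": 0},
  {"x": 0.06, "y": 0, "z": 0, "wx": 0, "wy": 0, "wz": 0},
  {"x": 0.09, "y": 0, "z": 0, "wx": 0, "wy": 0, "wz": 0},
  {"x": 0.12, "y": 0, "z": 0, "wx": 0, "wy": 0, "wz": 0},
  {"x": 0.15, "y": 0, "z": 0, "wx": 0, "wy": 0, "wz": 0},
  {"x": 0.18, "y": 0, "z": 0, "wx": 0, "wy": 0, "wz": 0},
  {"x": 0.2, "y": 0, "z": 0, "wx": 0, "wy": 0, "wz": 0},
  {"x": 0.2, "y": 0, "z": 0, "wx": 0, "wy": 0, "wz": 0},
])

```text
time_s: 14.95
ee_pos: [0.5258, -0.0641, 0.0081]
tool_rot: [-0.0, 0.031, 1.0, -0.0]
contact_force: [1.7, -0.3, 0.7]
width: 0.0
```

jog_arm([
  {"x": 0.03, "y": 0, "z": 0, "wx": 0, "wy": 0, "wz": 0},
  {"x": 0.06, "y": 0, "z": 0, "wx": 0, "wy": 0, "wz": 0},
  {"x": 0.09, "y": 0, "z": 0, "wx": 0, "wy": 0, "wz": 0},
  {"x": 0.12, "y": 0, "z": 0, "wx": 0, "wy": 0, "wz": 0},
  {"x": 0.15, "y": 0, "z": 0, "wx": 0, "wy": 0, "wz": 0},
  {"x": 0.18, "y": 0, "z": 0, "wx": 0, "wy": 0, "wz": 0},
  {"x": 0.2, "y": 0, "z": 0, "wx": 0, "wy": 0, "wz": 0},
  {"x": 0.2, "y": 0, "z": 0, "wx": 0, "wy": 0, "wz": 0},
])

```text
time_s: 15.62
ee_pos: [0.5242, -0.0639, 0.0082]
tool_rot: [0.0, 0.031, 1.0, 0.0]
contact_force: [5.2, 2.0, -0.8]
width: 0.0001
```

```bash
python3 -c "
from h import *
delta(.08,0,.008)
c=cam('scene');p=bot.read_state()['ee_pos']
print(bay(p))
cv2.imwrite('pics/s13.png',cv2.resize(c['color'][180:285,290:410],None,fx=6,fy=6,interpolation=cv2.INTER_CUBIC))"
```

```text
t 15.6167 bay [ 0.0755 -0.0009  0.0082] d cm [-0.4525  0.0911  0.0194] rot [ 0.0001  0.0006 -0.    ] F [ 5.1919  2.0255 -0.752 ] w 0.00010205386323862138 q [-0.2674  0.1952  1.7868  0.0003  1.159  -1.7764]
[ 0.0755 -0.0009  0.0082]
```

View pics/s13.png

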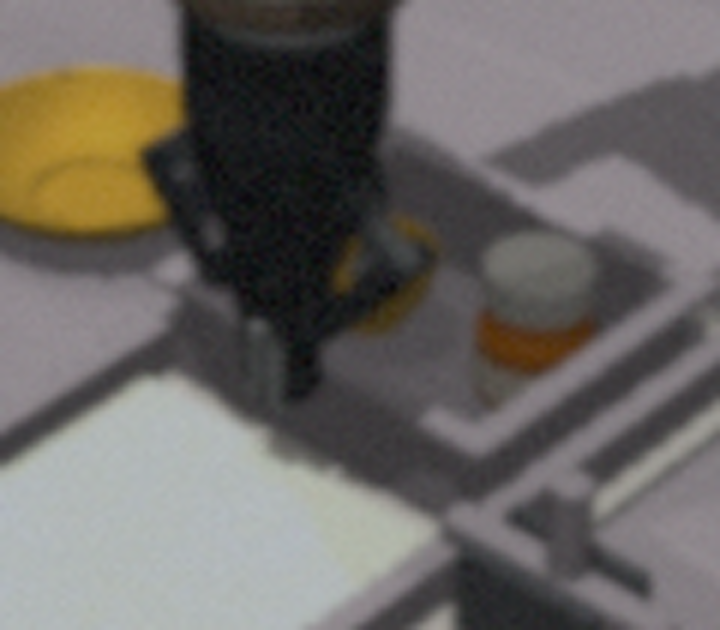

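At the stop: the force has risen to 5 N. Raising it gradually.

jog_arm([
  {"x": 0.01, "y": 0, "z": 0, "wx": 0, "wy": 0, "wz": 0},
  {"x": 0.02, "y": 0, "z": 0, "wx": 0, "wy": 0, "wz": 0},
  {"x": 0.03, "y": 0, "z": 0, "wx": 0, "wy": 0, "wz": 0},
  {"x": 0.03, "y": 0, "z": 0, "wx": 0, "wy": 0, "wz": 0},
  {"x": 0.03, "y": 0, "z": 0, "wx": 0, "wy": 0, "wz": 0},
  {"x": 0.03, "y": 0, "z": 0, "wx": 0, "wy": 0, "wz": 0},
  {"x": 0.03, "y": 0, "z": 0, "wx": 0, "wy": 0, "wz": 0},
  {"x": 0.03, "y": 0, "z": 0, "wx": 0, "wy": 0, "wz": 0},
])

```text
time_s: 16.33
ee_pos: [0.5241, -0.0639, 0.0083]
tool_rot: [0.001, 0.031, 1.0, 0.0]
contact_force: [6.8, 1.3, -1.4]
width: 0.0
```

```bash
python3 -c "
from h import *
delta(.08,0,.008)"
```

```text
t 16.3333 bay [ 0.0754 -0.0009  0.0083] d cm [-0.4563  0.0922  0.0256] rot [0.0001 0.0011 0.    ] F [ 6.7648  1.2515 -1.3563] w 2.7695043070926303e-05 q [-0.2674  0.1947  1.7872  0.0003  1.1586 -1.7766]
```

jog_arm([
  {"x": 0.02, "y": 0, "z": 0, "wx": 0, "wy": 0, "wz": 0},
  {"x": 0.04, "y": 0, "z": 0, "wx": 0, "wy": 0, "wz": 0},
  {"x": 0.06, "y": 0, "z": 0, "wx": 0, "wy": 0, "wz": 0},
  {"x": 0.06, "y": 0, "z": 0, "wx": 0, "wy": 0, "wz": 0},
  {"x": 0.06, "y": 0, "z": 0, "wx": 0, "wy": 0, "wz": 0},
  {"x": 0.06, "y": 0, "z": 0, "wx": 0, "wy": 0, "wz": 0},
  {"x": 0.06, "y": 0, "z": 0, "wx": 0, "wy": 0, "wz": 0},
  {"x": 0.06, "y": 0, "z": 0, "wx": 0, "wy": 0, "wz": 0},
])

```text
time_s: 17.0
ee_pos: [0.5241, -0.0639, 0.0085]
tool_rot: [0.001, 0.031, 1.0, -0.0]
contact_force: [9.1, 1.7, -0.7]
width: -0.0001
```

jog_arm([
  {"x": 0.02, "y": 0, "z": 0, "wx": 0, "wy": 0, "wz": 0},
  {"x": 0.04, "y": 0, "z": 0, "wx": 0, "wy": 0, "wz": 0},
  {"x": 0.07, "y": 0, "z": 0, "wx": 0, "wy": 0, "wz": 0},
  {"x": 0.07, "y": 0, "z": 0, "wx": 0, "wy": 0, "wz": 0},
  {"x": 0.07, "y": 0, "z": 0, "wx": 0, "wy": 0, "wz": 0},
  {"x": 0.07, "y": 0, "z": 0, "wx": 0, "wy": 0, "wz": 0},
  {"x": 0.07, "y": 0, "z": 0, "wx": 0, "wy": 0, "wz": 0},
  {"x": 0.07, "y": 0, "z": 0, "wx": 0, "wy": 0, "wz": 0},
])

```text
time_s: 17.67
ee_pos: [0.5241, -0.0639, 0.0088]
tool_rot: [0.002, 0.031, 1.0, -0.0]
contact_force: [13.3, 1.8, -0.9]
width: 0.0001
```

```bash
python3 -c "
from h import *
for i in range(4):
  c=cam('scene');print(bot.read_state()['contact_force'])
cv2.imwrite('pics/s14.png',cv2.resize(c['color'][180:285,290:410],None,fx=6,fy=6,interpolation=cv2.INTER_CUBIC))"
```

```text
[14.3008  1.559  -1.1168]
[13.4721  2.4488 -1.0464]
[14.3368  1.3413  0.6609]
[13.486   2.3942 -0.6864]
```

View pics/s14.png

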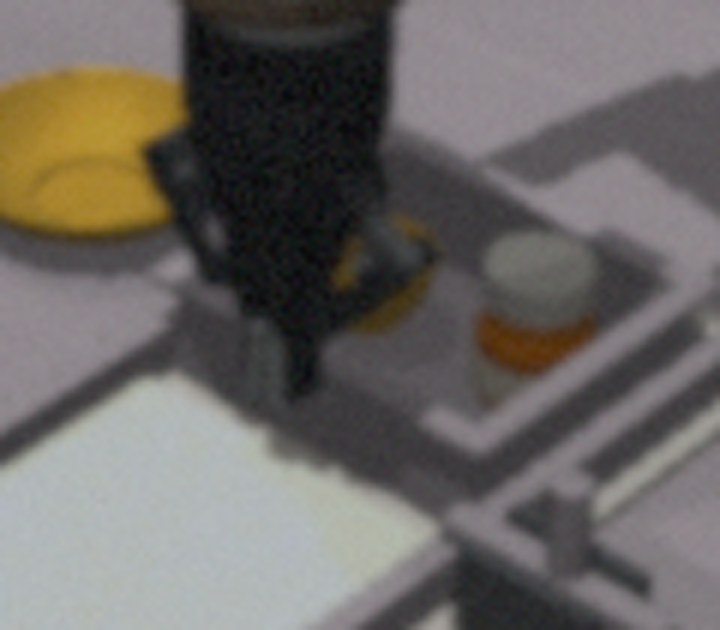

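Bedded at about 13.5 N for over 0.7 s, with jar and cup upright. Backing off and going up.

jog_arm([
  {"x": -0.2, "y": 0, "z": 0, "wx": 0, "wy": 0, "wz": 0},
  {"x": -0.5, "y": 0, "z": 0, "wx": 0, "wy": 0, "wz": 0},
  {"x": -1.0, "y": 0, "z": 0, "wx": 0, "wy": 0, "wz": 0},
  {"x": -1.8, "y": 0, "z": 0, "wx": 0, "wy": 0, "wz": 0},
  {"x": -2.2, "y": 0, "z": -1, "wx": 0, "wy": 0, "wz": 0},
  {"x": -2.2, "y": 0, "z": -4, "wx": 0, "wy": 0, "wz": 0},
  {"x": -2.2, "y": 0, "z": -8, "wx": 0, "wy": 0, "wz": 0},
  {"x": -2.2, "y": 0, "z": -11, "wx": 0, "wy": 0, "wz": 0},
])

```text
time_s: 18.53
ee_pos: [0.5447, -0.0653, 0.1212]
tool_rot: [0.0, 0.031, 1.0, -0.0]
contact_force: [0.4, -0.2, -0.2]
width: -0.0003
```

```bash
python3 -c "
from h import *
delta(.083,.185,.115)
c=cam('scene')
delta(.083,.185,.115)
cv2.imwrite('pics/s15.png',cv2.resize(c['color'][180:285,290:410],None,fx=6,fy=6,interpolation=cv2.INTER_CUBIC))"
```

```text
t 18.5333 bay [ 0.0961 -0.001   0.1212] d cm [ 1.3043 18.6031  0.6135] rot [-0.0003  0.0007  0.0001] F [ 0.4044 -0.1985 -0.1607] w -0.0003471656699171848 q [-0.2596  0.1329  1.6123 -0.0002  1.3957 -1.7687]
t 18.5833 bay [ 0.0983 -0.0014  0.1271] d cm [ 1.5353 18.6449  1.1615] rot [-0.0018  0.008   0.0002] F [ 2.1241 -0.64    9.1126] w 0.00014422325902060628 q [-0.2595  0.1283  1.6052 -0.0002  1.3998 -1.7687]
```

View pics/s15.png

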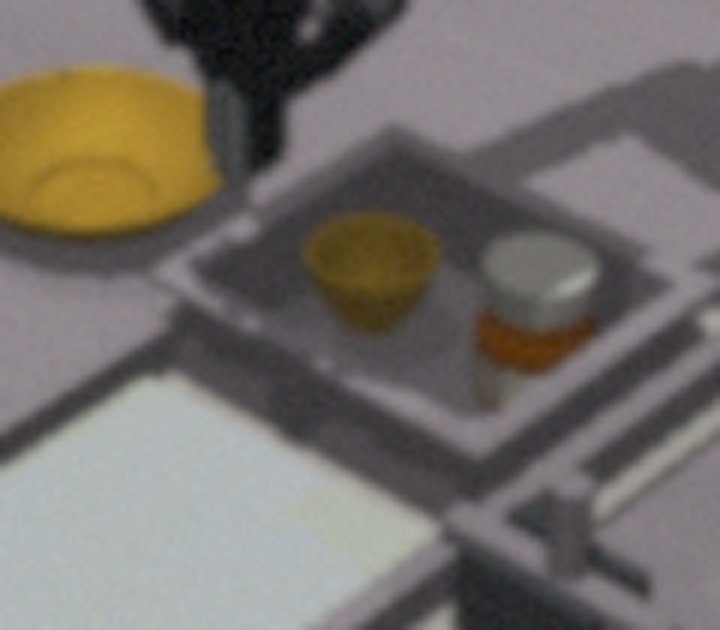

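The tray is down and jar and cup are standing. Moving to the outer side of the knob.

jog_arm([
  {"x": 0.3, "y": 2, "z": 0, "wx": 0, "wy": 0, "wz": 0},
  {"x": 0.6, "y": 5, "z": 0, "wx": 0, "wy": 0, "wz": 0},
  {"x": 1, "y": 9, "z": 0, "wx": 0, "wy": 0, "wz": 0},
  {"x": 1.4, "y": 13, "z": 0, "wx": 0, "wy": 0, "wz": 0},
  {"x": 1.4, "y": 16.5, "z": 0, "wx": 0, "wy": 0, "wz": 0},
  {"x": 1.4, "y": 18.6, "z": 0, "wx": 0, "wy": 0, "wz": 0},
  {"x": 1.4, "y": 18.6, "z": 0, "wx": 0, "wy": 0, "wz": 0},
  {"x": 1.4, "y": 18.6, "z": 0, "wx": 0, "wy": 0, "wz": 0},
])

```text
time_s: 19.25
ee_pos: [0.5419, 0.1223, 0.1185]
tool_rot: [-0.0, 0.03, 1.0, -0.0]
contact_force: [0.1, 0.5, -0.2]
width: 0.0001
```

```bash
python3 -c "
from h import *
delta(.083,.185,.034)
c=cam('scene');ct=cam('top')
delta(.083,.185,.034)
f=lambda z:(proj(c,np.r_[bot.read_state()['ee_pos'][:2],z])-[290,170])*6
print(f(bot.read_state()['ee_pos'][2]))
cv2.imwrite('pics/s16.png',cv2.resize(c['color'][170:300,290:410],None,fx=6,fy=6,interpolation=cv2.INTER_CUBIC)[:600])
cv2.imwrite('pics/t16.png',cv2.resize(ct['color'][150:350,190:360],None,fx=3,fy=3,interpolation=cv2.INTER_CUBIC))"
```

```text
t 19.25 bay [0.0817 0.186  0.1185] d cm [-0.1345 -0.095   8.4479] rot [-0.0003 -0.0001  0.0022] F [ 0.1297  0.4616 -0.1974] w 0.00011058210617632742 q [ 0.0834  0.1494  1.5991 -0.0003  1.3932 -1.4277]
t 19.35 bay [0.0818 0.1845 0.1183] d cm [-0.1215  0.0568  8.4322] rot [-0.0004 -0.0001 -0.0001] F [-1.0558  0.0052  0.3775] w 0.0002717880552123322 q [ 0.0807  0.149   1.6    -0.0004  1.3928 -1.4281]
[693.1016 517.6332]
```

View pics/s16.png

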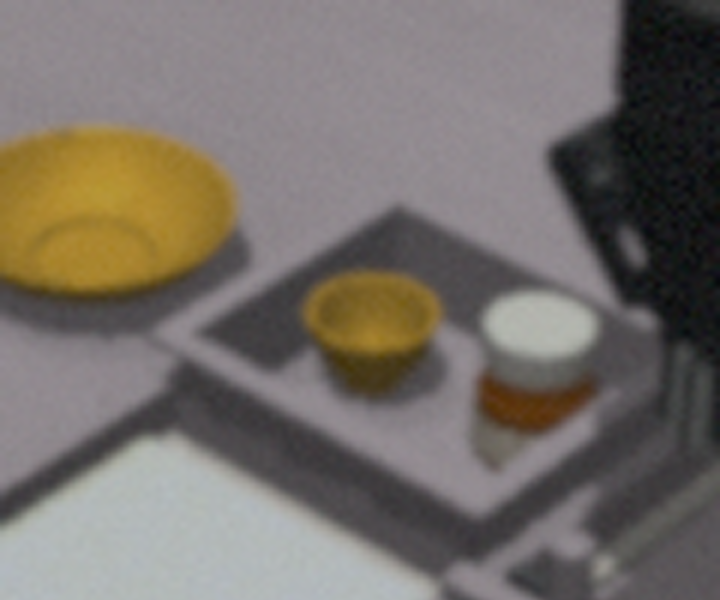

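View pics/t16.png

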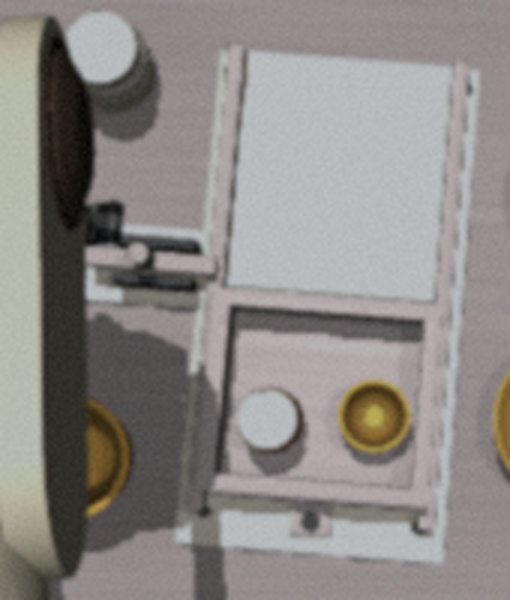

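```bash
python3 -c "
from h import *
ct=cam('top');c=cam('scene')
def T(z,*p): return bay(ray(ct,(190+(p[0]+.5)/3-.5,150+(p[1]+.5)/3-.5),z))
for z in(.15,.18,.21,.24):print(z,T(z,115,222))
print('rim',T(.056,222,290),T(.056,432,306),'near',T(.056,214,486),T(.056,420,504))
print('knob',T(.084,138,250))
p=bot.read_state()['ee_pos'];print(p,(proj(c,p)-[350,170])*6)
cv2.imwrite('pics/s17.png',cv2.resize(c['color'][170:270,350:470],None,fx=6,fy=6,interpolation=cv2.INTER_CUBIC))"
```

```text
0.15 [0.0944 0.1425 0.15  ]
0.18 [0.0904 0.1372 0.18  ]
0.21 [0.0865 0.1319 0.21  ]
0.24 [0.0825 0.1265 0.24  ]
rim [0.0629 0.0772 0.056 ] [ 0.0626 -0.0757  0.056 ] near [-0.0781  0.0709  0.056 ] [-0.08   -0.0772  0.056 ]
knob [0.0843 0.1361 0.084 ]
[0.5419 0.1203 0.1182] [331.9082 517.3067]
```

View pics/s17.png

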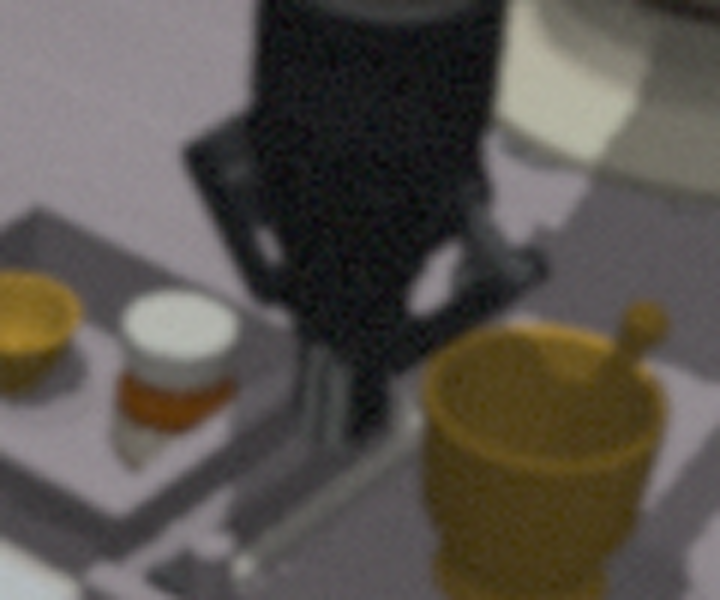

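The fingertips are at (345, 445), again about 28 mm above the projected TCP. The docked tray's far rim is at bay x of about 0.061, which puts its centre near -0.012. Descending beside the knob.

jog_arm([
  {"x": -0.2, "y": 0, "z": 1.5, "wx": 0, "wy": 0, "wz": 0},
  {"x": -0.2, "y": 0, "z": 3.5, "wx": 0, "wy": 0, "wz": 0},
  {"x": -0.2, "y": 0, "z": 5.5, "wx": 0, "wy": 0, "wz": 0},
  {"x": -0.2, "y": 0, "z": 7, "wx": 0, "wy": 0, "wz": 0},
  {"x": -0.2, "y": 0, "z": 8, "wx": 0, "wy": 0, "wz": 0},
  {"x": -0.2, "y": 0, "z": 8.4, "wx": 0, "wy": 0, "wz": 0},
  {"x": -0.2, "y": 0, "z": 8.4, "wx": 0, "wy": 0, "wz": 0},
  {"x": -0.2, "y": 0, "z": 8.4, "wx": 0, "wy": 0, "wz": 0},
])

```text
time_s: 20.12
ee_pos: [0.5442, 0.1209, 0.0348]
tool_rot: [0.0, 0.031, 1.0, -0.0]
contact_force: [-0.6, 0.0, -1.4]
width: 0.0003
```

```bash
python3 -c "
from h import *
c=cam('scene')
delta(.084,.16,.034)
p=bot.read_state()['ee_pos'];print(p,(proj(c,p)-[350,210])*6)
cv2.imwrite('pics/s18.png',cv2.resize(c['color'][210:310,340:460],None,fx=6,fy=6,interpolation=cv2.INTER_CUBIC))"
```

```text
t 20.1667 bay [0.0842 0.1849 0.0351] d cm [ 0.0198 -2.487   0.1069] rot [ 0.0001  0.0012 -0.0003] F [ 0.0989 -0.1936 -0.2597] w -0.00020396477792417376 q [ 0.0807  0.2226  1.6918 -0.0001  1.226  -1.4281]
[0.5444 0.121  0.0351] [310.0527 470.7134]
```

View pics/s18.png

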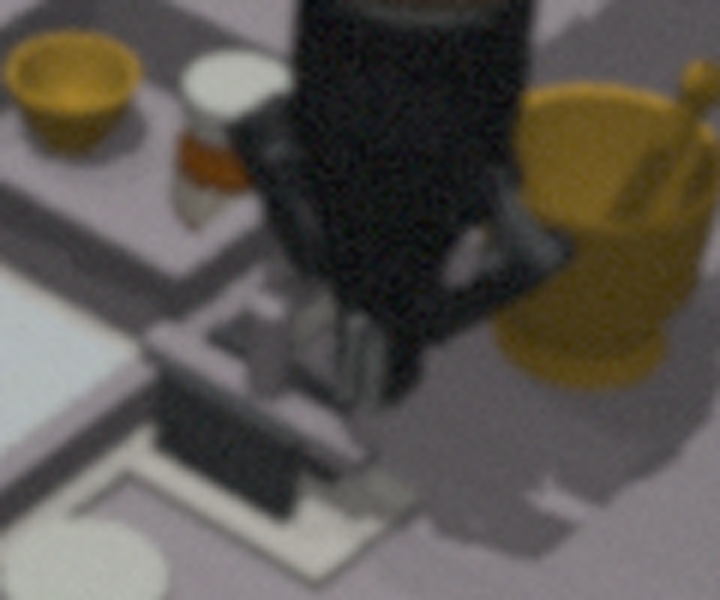

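jog_arm([
  {"x": 0, "y": -0.4, "z": 0, "wx": 0, "wy": 0, "wz": 0},
  {"x": 0, "y": -0.9, "z": 0, "wx": 0, "wy": 0, "wz": 0},
  {"x": 0, "y": -1.4, "z": 0, "wx": 0, "wy": 0, "wz": 0},
  {"x": 0, "y": -1.8, "z": 0, "wx": 0, "wy": 0, "wz": 0},
  {"x": 0, "y": -2.1, "z": 0, "wx": 0, "wy": 0, "wz": 0},
  {"x": 0, "y": -2.4, "z": 0, "wx": 0, "wy": 0, "wz": 0},
  {"x": 0, "y": -2.6, "z": 0, "wx": 0, "wy": 0, "wz": 0},
  {"x": 0, "y": -2.8, "z": 0, "wx": 0, "wy": 0, "wz": 0},
])

```text
time_s: 20.83
ee_pos: [0.5421, 0.0932, 0.0341]
tool_rot: [0.0, 0.031, 1.0, 0.0]
contact_force: [-0.0, 2.3, 0.0]
width: -0.0001
```

jog_arm([
  {"x": 0, "y": -0.2, "z": 0, "wx": 0, "wy": 0, "wz": 0},
  {"x": 0, "y": -0.4, "z": 0, "wx": 0, "wy": 0, "wz": 0},
  {"x": 0, "y": -0.6, "z": 0, "wx": 0, "wy": 0, "wz": 0},
  {"x": 0, "y": -0.8, "z": 0, "wx": 0, "wy": 0, "wz": 0},
  {"x": 0, "y": -1.0, "z": 0, "wx": 0, "wy": 0, "wz": 0},
  {"x": 0, "y": -1.2, "z": 0, "wx": 0, "wy": 0, "wz": 0},
  {"x": 0, "y": -1.4, "z": 0, "wx": 0, "wy": 0, "wz": 0},
  {"x": 0, "y": -1.6, "z": 0, "wx": 0, "wy": 0, "wz": 0},
])

```text
time_s: 21.5
ee_pos: [0.541, 0.077, 0.0341]
tool_rot: [-0.0, 0.031, 1.0, -0.0]
contact_force: [-0.3, 1.9, 1.5]
width: -0.0001
```

```bash
python3 -c "
from h import *
c=cam('scene')
delta(.084,.12,.034)
cv2.imwrite('pics/s19.png',cv2.resize(c['color'][210:310,320:440],None,fx=6,fy=6,interpolation=cv2.INTER_CUBIC))"
```

```text
t 21.55 bay [0.0836 0.1405 0.0341] d cm [-0.0422 -2.0489  0.0076] rot [-0.0002 -0.0002 -0.0001] F [-0.2765  1.6059  2.4761] w -1.9411398116099153e-05 q [ 0.0001  0.2028  1.7183 -0.0002  1.2206 -1.5087]
```

View pics/s19.png

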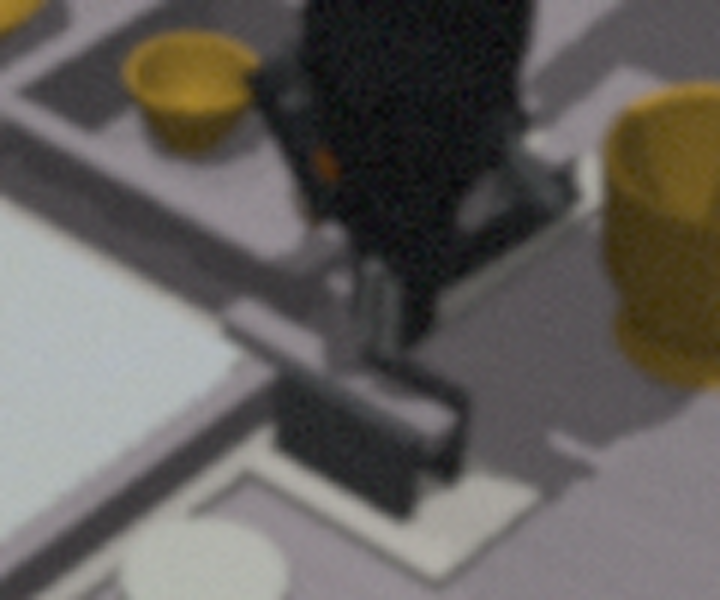

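The bolt is sliding with about 2 N, and the tongue tip at (235, 320) is passing behind the tray. Continuing.

jog_arm([
  {"x": 0, "y": -0.2, "z": 0, "wx": 0, "wy": 0, "wz": 0},
  {"x": 0, "y": -0.4, "z": 0, "wx": 0, "wy": 0, "wz": 0},
  {"x": 0, "y": -0.6, "z": 0, "wx": 0, "wy": 0, "wz": 0},
  {"x": 0, "y": -0.8, "z": 0, "wx": 0, "wy": 0, "wz": 0},
  {"x": 0, "y": -1.0, "z": 0, "wx": 0, "wy": 0, "wz": 0},
  {"x": 0, "y": -1.15, "z": 0, "wx": 0, "wy": 0, "wz": 0},
  {"x": 0, "y": -1.3, "z": 0, "wx": 0, "wy": 0, "wz": 0},
  {"x": 0, "y": -1.4, "z": 0, "wx": 0, "wy": 0, "wz": 0},
])

```text
time_s: 22.22
ee_pos: [0.5402, 0.0631, 0.0341]
tool_rot: [-0.0, 0.031, 1.0, -0.0]
contact_force: [-1.0, 2.5, 1.8]
width: -0.0002
```

jog_arm([
  {"x": 0, "y": -0.04, "z": 0, "wx": 0, "wy": 0, "wz": 0},
  {"x": 0, "y": -0.08, "z": 0, "wx": 0, "wy": 0, "wz": 0},
  {"x": 0, "y": -0.12, "z": 0, "wx": 0, "wy": 0, "wz": 0},
  {"x": 0, "y": -0.16, "z": 0, "wx": 0, "wy": 0, "wz": 0},
  {"x": 0, "y": -0.2, "z": 0, "wx": 0, "wy": 0, "wz": 0},
  {"x": 0, "y": -0.23, "z": 0, "wx": 0, "wy": 0, "wz": 0},
  {"x": 0, "y": -0.25, "z": 0, "wx": 0, "wy": 0, "wz": 0},
  {"x": 0, "y": -0.25, "z": 0, "wx": 0, "wy": 0, "wz": 0},
])

```text
time_s: 22.88
ee_pos: [0.54, 0.0608, 0.0341]
tool_rot: [-0.0, 0.031, 1.0, -0.0]
contact_force: [-0.5, 1.9, 1.7]
width: 0.0001
```

```bash
python3 -c "
from h import *
delta(.084,.12,.034)"
```

```text
t 22.8833 bay [0.0836 0.1245 0.0341] d cm [-0.043  -0.4451  0.0052] rot [-0.0001 -0.0001  0.    ] F [-0.5483  1.9327  1.6962] w 0.0001344103205843783 q [-0.0297  0.1969  1.7255 -0.0001  1.2193 -1.5387]
```

jog_arm([
  {"x": 0, "y": -0.04, "z": 0, "wx": 0, "wy": 0, "wz": 0},
  {"x": 0, "y": -0.08, "z": 0, "wx": 0, "wy": 0, "wz": 0},
  {"x": 0, "y": -0.12, "z": 0, "wx": 0, "wy": 0, "wz": 0},
  {"x": 0, "y": -0.16, "z": 0, "wx": 0, "wy": 0, "wz": 0},
  {"x": 0, "y": -0.2, "z": 0, "wx": 0, "wy": 0, "wz": 0},
  {"x": 0, "y": -0.22, "z": 0, "wx": 0, "wy": 0, "wz": 0},
  {"x": 0, "y": -0.22, "z": 0, "wx": 0, "wy": 0, "wz": 0},
  {"x": 0, "y": -0.22, "z": 0, "wx": 0, "wy": 0, "wz": 0},
])

```text
time_s: 23.55
ee_pos: [0.5399, 0.0598, 0.0341]
tool_rot: [0.0, 0.031, 1.0, 0.001]
contact_force: [-0.4, 13.7, 1.3]
width: -0.0001
```

The force rose to 13.7 N with the knob at y of about 0.101, so the bolt is at its end stop. Backing off, then up.

jog_arm([
  {"x": 0, "y": 0.1, "z": 0, "wx": 0, "wy": 0, "wz": 0},
  {"x": 0, "y": 0.4, "z": 0, "wx": 0, "wy": 0, "wz": 0},
  {"x": 0, "y": 1.2, "z": 0, "wx": 0, "wy": 0, "wz": 0},
  {"x": 0, "y": 2.5, "z": 0, "wx": 0, "wy": 0, "wz": 0},
  {"x": 0, "y": 4, "z": -0.5, "wx": 0, "wy": 0, "wz": 0},
  {"x": 0, "y": 4.5, "z": -3, "wx": 0, "wy": 0, "wz": 0},
  {"x": 0, "y": 4.5, "z": -6.5, "wx": 0, "wy": 0, "wz": 0},
  {"x": 0, "y": 4.5, "z": -10, "wx": 0, "wy": 0, "wz": 0},
])

```text
time_s: 24.22
ee_pos: [0.542, 0.1048, 0.1348]
tool_rot: [-0.001, 0.03, 1.0, -0.0]
contact_force: [0.5, -0.3, -0.8]
width: 0.0001
```

jog_arm([
  {"x": 0, "y": 1, "z": -2, "wx": 0, "wy": 0, "wz": 0},
  {"x": 0, "y": 4, "z": -4, "wx": 0, "wy": 0, "wz": 0},
  {"x": 0, "y": 7, "z": -5, "wx": 0, "wy": 0, "wz": 0},
  {"x": 0, "y": 11, "z": -5, "wx": 0, "wy": 0, "wz": 0},
  {"x": 0, "y": 14, "z": -5, "wx": 0, "wy": 0, "wz": 0},
  {"x": 0, "y": 16, "z": -5, "wx": 0, "wy": 0, "wz": 0},
  {"x": 0, "y": 16, "z": -5, "wx": 0, "wy": 0, "wz": 0},
  {"x": 0, "y": 16, "z": -5, "wx": 0, "wy": 0, "wz": 0},
])

```text
time_s: 24.88
ee_pos: [0.5521, 0.2649, 0.1836]
tool_rot: [-0.0, 0.03, 1.0, -0.0]
contact_force: [-0.5, -0.4, 0.2]
width: 0.0003
```

```bash
python3 -c "
from h import *
c=cam('scene');ct=cam('top')
delta(.084,.12,.034)
T=lambda z,*p: bay(ray(ct,(190+(p[0]+.5)/3-.5,150+(p[1]+.5)/3-.5),z))
cv2.imwrite('pics/s20.png',cv2.resize(c['color'][180:310,290:430],None,fx=4.5,fy=4.5,interpolation=cv2.INTER_CUBIC))
cv2.imwrite('pics/t20.png',cv2.resize(ct['color'][150:350,190:360],None,fx=3,fy=3,interpolation=cv2.INTER_CUBIC))"
```

```text
t 24.9833 bay [0.0834 0.3273 0.1839] d cm [ -0.0553 -20.7187  15.0037] rot [-0.0005 -0.0002  0.0002] F [-0.4463 -0.2317  0.5624] w 2.3941694959860807e-05 q [ 0.319   0.2321  1.3672 -0.0004  1.5426 -1.1902]
```

View pics/s20.png

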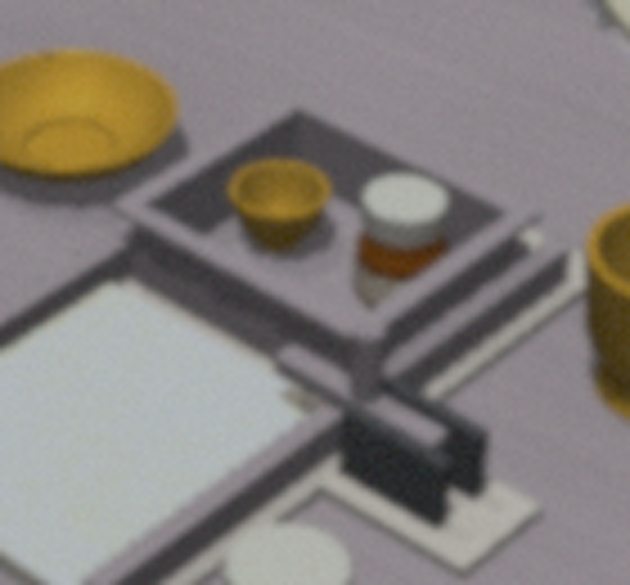

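View pics/t20.png

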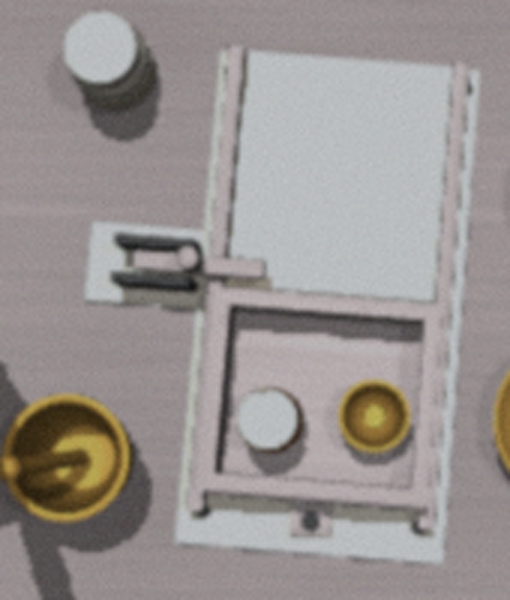

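```bash
python3 -c "
from h import *
ct=cam('top')
T=lambda z,*p: bay(ray(ct,(190+(p[0]+.5)/3-.5,150+(p[1]+.5)/3-.5),z))
print('knob',T(.084,189,257),'tub',T(.085,100,47),'mortar',T(.085,67,458),bot.read_state()['joint_velocities'])
print(bot.job_done())"
```

```text
knob [0.082  0.0995 0.084 ] tub [0.2288 0.1766 0.085 ] mortar [-0.0657  0.1721  0.085 ] [-0.0096 -0.0038  0.0008  0.0011 -0.0001 -0.0003]
the job is handed in; nothing more can be done
None
```

I dragged the tray by its far rim over the sill into the seat and bedded it against the front stop at about 13.5–14.3 N for over 0.6 s. I then let go, pushed the bolt to its end stop (13.7 N at the end) and moved the arm clear before handing in. The job took about 25 s, and no verdict is reported back.

**Last checks**
- **Tray:** it looks flat in the seat in both views. Its centre is at about bay x = -12 mm, worked out from a picture taken just before the bolt push.
- **Jar and cup:** both are standing upright inside the tray.
- **Bolt:** the knob is at bay y = 99.5 mm, where 100 mm is home, and the tongue lies behind the tray's far rim.
- **Bystanders:** the tub and mortar are where they were to within 1 mm. The pans were in view but not measured, and the spoon was not rechecked.
- **Robot:** contact force is near zero and the arm is clear of everything.

**What disagreed**
- **Fingertip height:** the cameras showed the fingertips about 28 mm higher than the reported TCP. My first hook attempt passed over the rim without touching. I then corrected the heights by what the images showed, and lowering the reported TCP below deck level without contact confirmed the offset.
- **Bay origin:** my estimate of it was off by about 2–3 mm along x, which I allowed for.

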